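# Bar a core box half back onto its pad

## Task

The front foot of the heavy red core box half has slipped off its brass pad and stands on the bench beside it. Set the fulcrum block in front of the box, lever the front of the box up with the pry bar bearing on the block, swing the box over and let it down without dropping it, so that it stands level with all three feet wholly on their pads. Move the box with the bar alone, never with the gripper, finish with the bar lying flat on the bench clear of the box, and leave the rammer, the two pins and the loose brass plate where they are.

Things in the scene. Friction and masses are not known exactly. Their poses are not given: they have to be found in the camera images.
- core_box: Red aluminium core box half, about 4.5 kg, 240 (x) x 170 (y) x 40 mm, half-round cavity on top, on three round feet 22 mm in diameter, 30 mm high, at (-75, 0), (85, 60), (85, -60) mm. Origin: its centre in the plane of the feet's undersides; z up, -x to its front. Casting from z = 30 to 70 mm, front face at x = -120. Loose; at first leans forward 0.05 rad, turned 0.2 to 0.3 rad from the pads.
- front_foot (a point): Centre of the underside of the front foot of the core box, at (-75, 0, 0) mm of the box; axes as the box. At the start it stands on the bench, 36 to 46 mm to the -y side of its place on the front pad.
- rear_foot (a point): Centre of the underside of one rear foot, at (85, 60, 0) mm of the box; its place is (85, 60, 8) mm of the pads.
- pry_notch (a point): Middle of the front lower edge of the casting, (-120, 0, 30) mm of the box: the pry notch under the edge, 40 mm wide between two ribs 20 mm long and 10 mm deep, open to the front and below. The front foot begins 34 mm behind the front face. The bar is put in here. Lifting the box here takes 15 to 25 N.
- pads: Three brass pads screwed to the bench, each 90 (x) x 44 (y) x 8 mm high. Origin on the bench; z up, -x points to the front. Pad centres at (-85, 0) (front), (95, 60) and (95, -60) mm. The box stands right when its frame lies over this one, 8 mm up: the front pad then shows 10 mm in front of the box, the rear pads 20 mm behind it.
- pad_front (a point): The place of the front foot on the front pad: on its top and centre line, 35 mm from its rear end, at (-75, 0, 8) mm of the pads; axes as the pads.
- pry_bar: Steel pry bar, 0.48 kg, 320 mm long. Straight shank 16 mm wide (y) x 12 mm thick (z) from x = -200 to 75 mm, then a flat toe 17 mm wide, 7 mm thick and 46 mm long, bent up 10 degrees. Origin on the underside of the shank, 120 mm from the tip; x points to the toe, z up as it lies flat on its underside. Centre of mass at about x = -45 mm.
- bar_tip (a point): Middle of the end face of the toe, at (120, 0, 12.5) mm of the bar; the upper edge of the tip is 3.4 mm above it.
- bar_end (a point): Middle of the handle end of the bar, at (-200, 0, 6) mm of the bar.
- fulcrum: Loose steel fulcrum block, 0.32 kg: base 40 (x) x 50 (y) x 18 mm high carrying a half-round crest of 10 mm radius along y, in the middle; total height 27 mm. Origin: centre of the underside.
- crest (a point): Top of the fulcrum block's crest, at (0, 0, 27) mm of the block.
- rapping_plate: Loose brass rapping plate lying on the bench, 90 (x) x 50 (y) x 10 mm, origin at the centre of its underside. Bystander.
- pin1: Tapered steel locating pin standing on its flange (24 mm in diameter), 58 mm high, origin at the centre of its underside. Bystander.
- pin2: The second pin, like the first. Bystander.
- rammer: Hardwood rammer with a steel tip lying on the bench, 280 mm long (x from -125 to 154 mm), 52 mm thick at the ends, origin under its shaft. Bystander.

How it is judged:
By the outcome, as a careful person would: the job done as asked, in the order asked, and still so for the second after the job is handed in, with the robot touching nothing.
It also fails if it takes over 64 s, if anything falls off the work surface, if the arm or the gripper's body presses on something with over 40 N, if the wrist force passes 120 N, or if a joint passes its speed limit or range.

## Robot

A 6-joint arm with a two-finger parallel gripper is mounted at the origin on the work surface. World frame = base frame: x ahead of the robot, y to its left, z up, the work surface at z = 0. Lengths are in mm, angles in rad, forces in N, time in s.
With the tool pointing down it reaches from about 350 to 975 mm from the base axis. Payload 7.1 kg.
Tool frame: the origin (TCP) lies on the front face of the gripper's body, between the roots of the fingers; the fingertips stand 80 mm ahead of it and the grasp point (between the pads) lies 61 mm ahead of it; z points along the fingers, y is the line along which they close (so a half turn about z gives the same grasp; the last joint's range is limited). The gripper opens to 88 mm and grips with 3 to 60 N. Pads are 20 mm wide; open, the fingers measure 115 mm over their backs; the gripper's body (75 mm by 178 mm) begins 61 mm behind the grasp point.
Start: joints at [-1.148, 0.423, 1.63, -0, 1.089, -0.019], TCP at [267.244, -564.965, 302.675] pointing down, gripper open.
Joint ranges: [-3, 3], [-0.9, 2.11], [0.09, 2.58], [-1.31, 4.45], [0.11, 2.69], [-2.54, 2.54]. Speed limits (rad/s): [2.39, 2.39, 3.01, 3.14, 3.14, 3.14].

## Interface

Orientations are given as a rotation vector (axis times angle).
In Python, from workcell import readout, vision, close_job gives the robot as it stands.
- The arm moves only by the tool servo_tool, never from a script. Its argument "plan" is a list that holds one entry, the list of rows, each a list of 7 numbers: the gripper command: -1 is fully open, 1 is shut, values between are in proportion, then the shift along the world's x, y, z in units of 40 mm (1.0 is 40 mm), then the turn, a rotation vector about the world's x, y, z in units of 5 degrees (1.0 is 5 degrees). A call has 1 to 5 rows; each row shifts and turns the commanded pose from where the row before left it; what a row does not reach is not made up. A row lasts 1/12 s, in which the tool goes at most 41.7 mm and 7.16 degrees, less where a joint would pass 70% of its speed; a pose out of reach is approached as far as the arm can. A call is refused whole if a number of a shift passes 1 or a number of a turn 1, either way. A call with a gripper value outside its range is refused whole. The fingers move at their own pace and stop on an object; the grip force is fixed at half the most. Time passes only in rows, so rows that do not move let the fingers close. It gives the time, the measured TCP pose, the force, the opening and the grip force at its end, in the units of the state.
- readout.get_obs(): the state, without advancing time (a new reading comes with each control period).
- vision.get_image(name): name is "scene" or "side" or "wrist"; returns the picture (400x640x3 uint8, red, green, blue); there is no depth.
- vision.camera_params(name): a dict with "fx", "fy", "cx", "cy" (pixels), "rvec" (rotation vector, rad) and "tvec" (3), from world to camera coordinates, as OpenCV has them; the wrist camera has in their place "hand_eye" (4x4, takes a point from camera to tool coordinates, whose origin is the TCP and whose axes are the flange's). Camera axes: x right, y down, z forward; pixel columns grow to the right and rows downward; lengths in mm; the calibration is good to about 2 mm. A picture is of the moment at which its call begins: read the wrist's pose just before it. camera_params takes no time and is no camera call.
- close_job(): hands the job in; it is judged then, once.
The state is a dict: "t": time; "qpos": joint angles; "qvel": joint speeds; "joint_torque": joint torques, N m; "ee_pos": TCP position; "orientation": TCP orientation; "ft_force": force on the tool from outside, world axes, zero at the start; "moment": the same for the moment, N m; "width": finger opening in mm; "grasp_force": force on a finger pad.
Only numpy, scipy, OpenCV 4.12 (cv2) and the standard library are available. Lean on these libraries where they do the work, as an engineer would, in place of code of your own. Each camera call takes 0.05 s, during which the arm holds its last target. There are 200 camera calls.

## Working session

There is one attempt and no reset: what is moved stays moved. The work goes in short steps, Python scripts to look and compute and a tool call to move; the robot and the scene stay as the last step left them, time stands still between calls to the robot, and variables do not carry over. Pictures are saved under pics/ and viewed, at most 10 in all, crops included, and the job is handed in when it is done.

Besides the shell and the picture viewer there is one more tool, called after "Request:" as a command line: name --argument value ..., lists and objects as JSON in quotes. servo_tool: Moves the arm, as the interface text tells. Its arguments: {"type":"object","properties":{"plan":{"type":"array"}},"required":["plan"]}

```bash
ls; mkdir -p pics; python3 - <<'E'
from workcell import readout, vision
import cv2,json,numpy as np
for n in ("scene","side"):
    p=vision.camera_params(n); print(n,p)
    cv2.imwrite(f"pics/{n}0.png",vision.get_image(n)[:,:,::-1])
print(vision.camera_params("wrist"))
print(readout.get_obs())
E
```

```text
pics
scene {'fx': 503.61590039419093, 'fy': 503.61590039419093, 'cx': 313.03655456697567, 'cy': 200.60801269440358, 'rvec': array([ 1.2448025 ,  2.07508163, -1.09733453]), 'tvec': array([ 312.86255843, -241.04269585, 1876.90784241])}
side {'fx': 517.8163602645346, 'fy': 517.8163602645346, 'cx': 317.70478166781385, 'cy': 205.0399553701264, 'rvec': array([ 0.83014132, -2.40549289,  1.25790115]), 'tvec': array([ 466.99790598,  269.58173405, 1321.95852397])}
{'fx': 303.04448784738594, 'fy': 303.04448784738594, 'cx': 319.2175003542458, 'cy': 193.19421067180542, 'hand_eye': array([[-1.22482867e-03, -9.70530155e-01, -2.40976593e-01,
         6.44265541e+01],
       [ 9.99999241e-01, -1.22059134e-03, -1.66850370e-04,
         1.27758733e+00],
       [-1.32200628e-04, -2.40976614e-01,  9.70530913e-01,
        -8.20852761e+01],
       [ 0.00000000e+00,  0.00000000e+00,  0.00000000e+00,
         1.00000000e+00]])}
{'t': 0.1, 'qpos': array([-1.14800703e+00,  4.23770092e-01,  1.63058708e+00,  4.40739913e-06,
        1.08857727e+00, -1.90016603e-02]), 'qvel': array([-0.00168869, -0.0033457 , -0.00077736,  0.00092677, -0.0010911 ,
       -0.00045869]), 'joint_torque': array([-1.07766675e-03, -5.45616782e+01, -2.74326181e+01,  6.44026673e-02,
        1.87895430e-02, -2.14724741e-05]), 'ee_pos': array([ 267.09300362, -564.63757824,  301.98621923]), 'orientation': array([-3.06397442e+00, -6.88042401e-01,  4.16458385e-04]), 'ft_force': array([ 0.36710255, -0.591656  ,  1.36072867]), 'moment': array([-0.04418925,  0.01030841, -0.05571785]), 'grasp_force': 0.0, 'width': 87.6887934411582}
```

View pics/scene0.png

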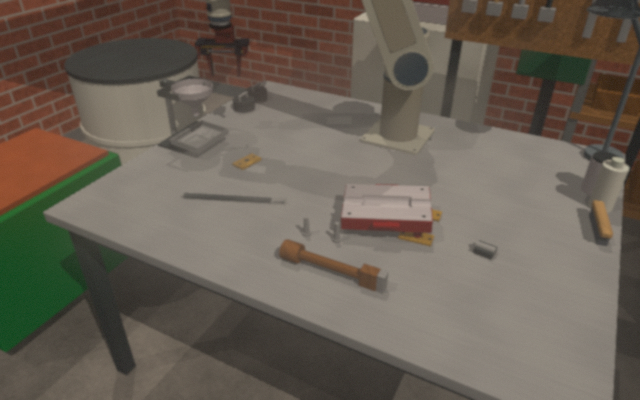

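View pics/side0.png

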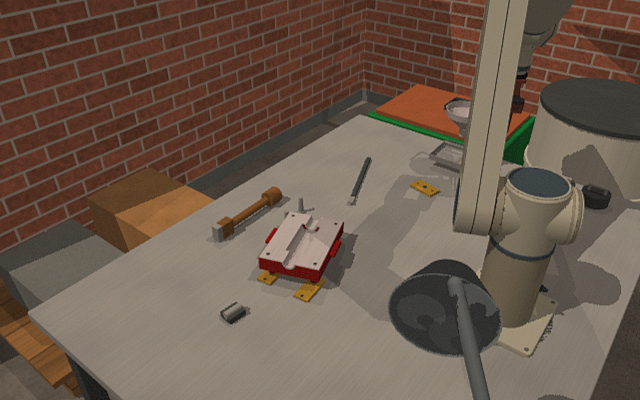

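The scene view shows the box at (388,208), with two rear pads showing at its right (437,215) and (415,238). So the front faces left, towards -y. The bar runs from (185,197) to the toe at (285,201), the fulcrum is at (485,249), the pins are at (307,228) and (337,233), and the loose plate is at (247,160). The side view agrees.

```bash
cat > h.py <<'E'
import numpy as np, cv2
from workcell import readout, vision
from scipy.spatial.transform import Rotation as R
def cam(name, obs=None):
    """K, camera position, R_world_from_cam"""
    p=vision.camera_params(name); K=np.array([[p['fx'],0,p['cx']],[0,p['fy'],p['cy']],[0,0,1]])
    if name=='wrist':
        o=obs or readout.get_obs(); T=np.eye(4); T[:3,:3]=R.from_rotvec(o['orientation']).as_matrix(); T[:3,3]=o['ee_pos']
        M=T@p['hand_eye']; return K,M[:3,3],M[:3,:3]
    Rc=R.from_rotvec(p['rvec']).as_matrix(); return K,-Rc.T@p['tvec'],Rc.T
def ray(c,px):
    K,o,Rw=c; return o,Rw@np.linalg.inv(K)@np.array([px[0],px[1],1.])
def onz(c,px,z):
    o,d=ray(c,px); return (o+d*(z-o[2])/d[2])
def two(c1,p1,c2,p2):
    o1,d1=ray(c1,p1);o2,d2=ray(c2,p2)
    s=np.linalg.lstsq(np.c_[d1,-d2],o2-o1,rcond=None)[0]
    a,b=o1+d1*s[0],o2+d2*s[1]; return (a+b)/2,np.linalg.norm(a-b)
def proj(c,P):
    K,o,Rw=c; q=K@(Rw.T@(np.asarray(P,float)-o)); return q[:2]/q[2]
def snap(name,fn,crop=None,scale=1):
    o=readout.get_obs(); im=vision.get_image(name); cv2.imwrite('pics/raw_'+fn,im[:,:,::-1])
    v=im if crop is None else im[crop[1]:crop[3],crop[0]:crop[2]]
    cv2.imwrite('pics/'+fn,cv2.resize(v,None,fx=scale,fy=scale,interpolation=cv2.INTER_CUBIC)[:,:,::-1])
    np.save('pics/'+fn+'.npy',np.r_[o['ee_pos'],o['orientation']]); return im,cam(name,o)
def load(name,fn):
    v=np.load('pics/'+fn+'.npy'); return cv2.imread('pics/raw_'+fn)[:,:,::-1],cam(name,dict(ee_pos=v[:3],orientation=v[3:]))
E
python3 - <<'E'
from h import *
np.set_printoptions(precision=1,suppress=True)
s=cam('scene');d=cam('side')
def p(n,a,b,z):
    print(n,onz(s,a,z),onz(d,b,z),*two(s,a,d,b))
p('bar_toe',(285,202),(351,204),8)
p('bar_end',(185,197),(368,158),6)
p('fulcrum',(485,248),(233,312),18)
p('plate',(247,161),(424,188),10)
p('pin1',(307,228),(302,205),25)
p('rammerL',(290,251),(272,196),26)
p('rammerR',(375,277),(222,229),26)
print('pin2',onz(s,(337,233),25), 'pads',onz(s,(441,215),8),onz(s,(434,243),8),onz(d,(262,280),8),onz(d,(300,298),8))
for q in [(346,185),(431,185),(433,210),(342,210)]: print('boxtop',onz(s,q,72))
for q in [(296,213),(344,222),(309,274),(262,243)]: print('boxtop side',onz(d,q,72))
E
```

```text
bar_toe [ 580.6 -139.4    8. ] [ 569.3 -146.9    8. ] [ 571.5 -147.2    3.4] 6.748110078089609
bar_end [ 697.9 -422.9    6. ] [ 695.9 -439.1    6. ] [ 692.9 -430.3    5.9] 9.927486486716338
fulcrum [530.5 436.   18. ] [520.6 435.8  18. ] [523.9 434.4  13.6] 2.3469804970714065
plate [ 432.6 -376.7   10. ] [ 426.1 -378.1   10. ] [ 427.6 -380.9    7.1] 1.546907015045354
pin1 [681.2  -9.4  25. ] [676.5 -24.4  25. ] [674.7 -16.8  24.1] 11.805607511742906
rammerL [787.7  -0.8  26. ] [786.4  -2.4  26. ] [786.6  -1.9  25.5] 1.458065325785411
rammerR [775.2 228.   26. ] [784.6 223.2  26. ] [779.3 228.5  30.7] 2.186641491429929
pin2 [662.7  72.2  25. ] pads [426.6 290.4   8. ] [560.2 310.3   8. ] [551.  298.7   8. ] [426.6 287.5   8. ]
boxtop [501.6  21.8  72. ]
boxtop [385.7 239.6  72. ]
boxtop [505.1 282.   72. ]
boxtop [620.5  65.4  72. ]
boxtop side [620.3  70.8  72. ]
boxtop side [481.   18.8  72. ]
boxtop side [421.3 255.8  72. ]
boxtop side [602.7 237.8  72. ]
```

Request:
servo_tool --plan '[[[-1,0.3,0.95,0.08,0,0,0],[-1,0.3,0.95,0.08,0,0,0],[-1,0.3,0.95,0.08,0,0,0],[-1,0.3,0.95,0.08,0,0,0],[-1,0.3,0.95,0.08,0,0,0]]]'

```text
t: 0.52
ee_pos: [327.2, -373.1, 318.4]
orientation: [-3.065, -0.687, 0.0]
ft_force: [0.1, 0.7, 0.8]
width: 88.1
grasp_force: 0.0
```

Request:
servo_tool --plan '[[[-1,0.3,0.95,0.08,0,0,0],[-1,0.3,0.95,0.08,0,0,0],[-1,0.3,0.95,0.08,0,0,0],[-1,0.3,0.95,0.08,0,0,0],[-1,0.3,0.95,0.08,0,0,0]]]'

```text
t: 0.93
ee_pos: [387.1, -183.1, 334.8]
orientation: [-3.065, -0.688, 0.0]
ft_force: [0.2, -0.4, 0.3]
width: 88.0
grasp_force: 0.0
```

Request:
servo_tool --plan '[[[-1,0.3,0.95,0.08,0,0,0],[-1,0.3,0.95,0.08,0,0,0],[-1,0.3,0.95,0.08,0,0,0],[-1,0.3,0.95,0.08,0,0,0],[-1,0.3,0.95,0.08,0,0,0]]]'

```text
t: 1.35
ee_pos: [447.1, 7.1, 350.8]
orientation: [3.065, 0.688, 0.0]
ft_force: [0.4, -1.2, -0.5]
width: 88.0
grasp_force: 0.0
```

Request:
servo_tool --plan '[[[-1,0.3,0.95,0.08,0,0,0],[-1,0.3,0.95,0.08,0,0,0],[-1,0,0,0,0,0,0],[-1,0,0,0,0,0,0]]]'

```text
t: 1.68
ee_pos: [471.3, 82.7, 356.8]
orientation: [3.064, 0.695, -0.001]
ft_force: [-0.0, -0.2, 0.3]
width: 87.3
grasp_force: 0.0
```

```bash
python3 - <<'E'
from h import *
snap('wrist','w1.png'); print(np.load('pics/w1.png.npy'))
E
```

```text
[ 4.71322774e+02  8.27466689e+01  3.56819960e+02  3.06373671e+00
  6.94563569e-01 -7.88475320e-04]
```

View pics/w1.png

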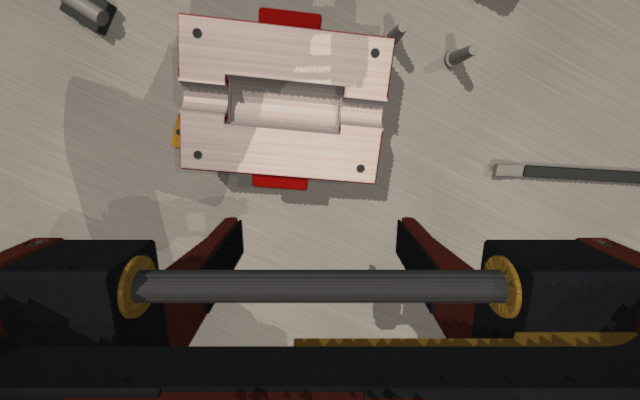

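The wrist view shows the box top with corners near (180,13), (395,38), (376,184) and (180,168), its front to the right. The pins are at (393,38) and (455,58), the bar toe starts at (493,170), the fulcrum is at upper left (88,14), and one rear pad shows at (177,132).

```bash
python3 - <<'E'
from h import *
np.set_printoptions(precision=1,suppress=True)
w,c=load('wrist','w1.png')
P=[onz(c,p,z) for p,z in [((180,13),79.7),((395,38),67.7),((376,184),67.7),((180,168),79.7)]]
for p in P: print(p)
print('len',[np.linalg.norm(P[i]-P[(i+1)%4]) for i in range(4)])
fm=(P[1]+P[2])/2; rm=(P[0]+P[3])/2; d=rm-fm; yaw=np.arctan2(d[1],d[0]); print('front mid',fm,'yaw',np.degrees(yaw))
u=d/np.linalg.norm(d); n=np.array([-u[1],u[0],0]); 
ctr=sum(P)/4
print('centre',ctr,'frontfoot',ctr-75*u,'rear',ctr+85*u+60*n,ctr+85*u-60*n)
hsv=cv2.cvtColor(w,cv2.COLOR_RGB2HSV); m=cv2.inRange(hsv,(15,120,100),(32,255,255)); m[200:]=0
k=np.argwhere(m); print('pad px',k.min(0),k.max(0),len(k))
for p in [(494,163),(494,178),(525,172),(640,179)]: print('bar',onz(c,p,12))
print('fulc',onz(c,(88,12),20)); print('pin',onz(c,(455,60),5))
# yellow in scene/side
for nme,f in (('scene','scene0'),('side','side0')):
    im=cv2.imread(f'pics/{f}.png'); h=cv2.cvtColor(im,cv2.COLOR_BGR2HSV); m=cv2.inRange(h,(15,130,90),(32,255,255))
    for q in cv2.findContours(m,cv2.RETR_EXTERNAL,cv2.CHAIN_APPROX_NONE)[0]:
        if cv2.contourArea(q)>40:
            a=cv2.approxPolyDP(q,2,True)[:,0]; print(nme,[(tuple(map(int,p)),onz(cam(nme),p,8)[:2].round(0).tolist()) for p in a])
E
```

```text
[564.  289.6  79.7]
[644.8  70.   67.7]
[488.   10.5  67.7]
[405.8 234.7  79.7]
len [np.float64(234.24865763545446), np.float64(167.73346097426216), np.float64(239.04611667404436), np.float64(167.50506470796643)]
front mid [566.4  40.3  67.7] yaw 110.17314429766822
centre [525.6 151.2  73.7] frontfoot [551.5  80.9  69.9] rear [440.1 210.2  78. ] [552.6 251.5  78. ]
pad px [115 171] [147 179] 157
bar [ 580.4 -140.9   12. ]
bar [ 562.2 -152.9   12. ]
bar [ 588.6 -188.    12. ]
bar [ 651.1 -342.9   12. ]
fulc [521.6 422.9  20. ]
pin [675.1 -21.6   5. ]
scene [((432, 237), [538.0, 298.0]), ((425, 233), [530.0, 276.0]), ((420, 238), [557.0, 271.0]), ((399, 236), [576.0, 218.0]), ((427, 244), [573.0, 295.0]), ((430, 242), [561.0, 300.0]), ((427, 238), [548.0, 287.0])]
scene [((433, 211), [418.0, 264.0]), ((433, 217), [447.0, 273.0]), ((437, 219), [451.0, 286.0]), ((440, 212), [413.0, 284.0])]
side [((27, 343), [840.0, 800.0]), ((29, 348), [822.0, 805.0]), ((22, 352), [823.0, 821.0]), ((24, 356), [808.0, 823.0]), ((30, 345), [829.0, 799.0]), ((33, 350), [809.0, 802.0]), ((37, 347), [810.0, 
[... 4162 characters left out ...]
 [1147.0, 200.0]), ((157, 194), [1119.0, 209.0]), ((149, 194), [1140.0, 225.0]), ((162, 203), [1062.0, 232.0]), ((160, 197), [1096.0, 214.0]), ((157, 201), [1085.0, 235.0]), ((155, 199), [1100.0, 232.0]), ((159, 193), [1119.0, 201.0]), ((157, 190), [1139.0, 193.0]), ((166, 194), [1095.0, 190.0]), ((161, 190), [1128.0, 185.0]), ((163, 188), [1133.0, 173.0]), ((167, 191), [1107.0, 176.0]), ((171, 185), [1127.0, 143.0]), ((175, 188), [1101.0, 147.0]), ((177, 186), [1105.0, 135.0]), ((169, 184), [1138.0, 143.0]), ((175, 184), [1121.0, 131.0]), ((176, 181), [1134.0, 116.0]), ((168, 184), [1140.0, 146.0]), ((168, 177), [1177.0, 116.0]), ((162, 174), [1211.0, 116.0]), ((160, 176), [1205.0, 129.0])]
```

Request:
servo_tool --plan '[[[-1,0,0.9,-0.35,0,0,0],[-1,0,0.9,-0.35,0,0,0],[-1,0,0.9,-0.35,0,0,0],[-1,0,0.9,-0.35,0,0,0],[-1,0,0.9,-0.35,0,0,0]]]'

```text
t: 2.15
ee_pos: [471.2, 260.5, 286.3]
orientation: [3.066, 0.684, -0.001]
ft_force: [0.7, -0.2, -0.8]
width: 88.3
grasp_force: 0.0
```

Request:
servo_tool --plan '[[[-1,0,0.9,-0.35,0,0,0],[-1,0,0.9,-0.35,0,0,0],[-1,0,0.9,-0.35,0,0,0],[-1,0,0.9,-0.35,0,0,0],[-1,0,0,0,0,0,0]]]'

```text
t: 2.57
ee_pos: [471.0, 407.5, 228.1]
orientation: [3.065, 0.69, -0.003]
ft_force: [-0.2, -0.3, -1.2]
width: 88.0
grasp_force: 0.0
```

```bash
python3 - <<'E'
from h import *
snap('wrist','w2.png',(120,0,520,240),1.5); print(np.load('pics/w2.png.npy'))
E
```

```text
[ 4.70993987e+02  4.07546653e+02  2.28101606e+02  3.06478028e+00
  6.89730580e-01 -3.40339901e-03]
```

View pics/w2.png

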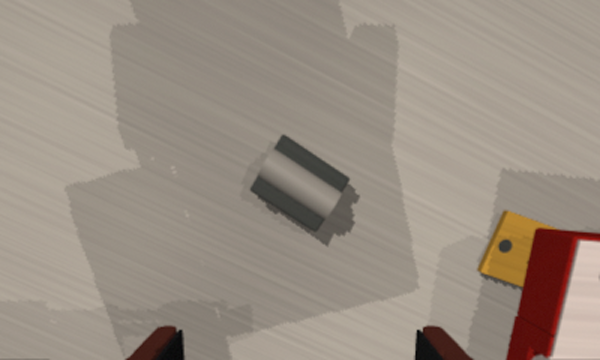

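The crop shows the fulcrum with base-top corners (285,135), (349,180), (319,231) and (251,187), its crest running upper left to lower right. A rear pad's end shows between (506,211) and (481,270).

```bash
python3 - <<'E'
from h import *
np.set_printoptions(precision=1,suppress=True)
w,c=load('wrist','w2.png')
f=lambda x,y,z:onz(c,(x/1.5+120,y/1.5),z)
P=[f(*p,18) for p in [(285,135),(349,180),(319,231),(251,187)]]
print(P,[np.linalg.norm(P[i]-P[(i+1)%4]) for i in range(4)],sum(P)/4)
y=(P[1]-P[0]+P[2]-P[3]); print('crest ang',np.degrees(np.arctan2(y[1],y[0])))
a,b=f(506,211,8),f(481,270,8); print('pad end',a,b,np.linalg.norm(a-b),np.degrees(np.arctan2(*(b-a)[1::-1])))
o=readout.get_obs(); Rm=R.from_rotvec(o['orientation']).as_matrix(); print(Rm[:,0],Rm[:,1],o['qpos'])
E
```

```text
[array([548.2, 452.1,  18. ]), array([541. , 404.7,  18. ]), array([504.4, 407.7,  18. ]), array([511. , 458.3,  18. ])] [np.float64(47.900211144079755), np.float64(36.739878594892154), np.float64(50.9961033014379), np.float64(37.71681300003797)] [526.2 430.7  18. ]
crest ang -97.9628565119268
pad end [567.8 301.6   8. ] [526.7 296.1   8. ] 41.44646699503211 -172.34785004835598
[ 0.9  0.4 -0. ] [ 0.4 -0.9  0. ] [ 0.7  0.5  1.7 -0.   1.   1.8]
```

Request:
servo_tool --plan '[[[-1,0.2,0.08,-0.25,0,0,-0.95],[-1,0.2,0.08,-0.25,0,0,-0.95],[-1,0.2,0.08,-0.25,0,0,-0.95],[-1,0.2,0.08,-0.25,0,0,-0.95],[-1,0.2,0.08,-0.25,0,0,-0.95]]]'

```text
t: 3.03
ee_pos: [512.5, 418.3, 181.2]
orientation: [3.141, 0.032, -0.0]
ft_force: [0.4, -0.1, 0.1]
width: 87.7
grasp_force: 0.0
```

Request:
servo_tool --plan '[[[-1,0.2,0.08,-0.25,0,0,-0.95],[-1,0.2,0.08,-0.25,0,0,-0.95],[-1,0,0,-0.6,0,0,0],[-1,0,0,-0.6,0,0,0],[-1,0,0,-0.6,0,0,0]]]'

```text
t: 3.45
ee_pos: [528.6, 424.6, 89.1]
orientation: [3.134, -0.222, 0.001]
ft_force: [-0.0, 0.9, 0.2]
width: 88.0
grasp_force: 0.0
```

Request:
servo_tool --plan '[[[-1,0,0,-0.05,0,0,0],[-1,0,0,0,0,0,0],[1,0,0,0,0,0,0],[1,0,0,0,0,0,0],[1,0,0,0,0,0,0]]]'

```text
t: 3.87
ee_pos: [528.2, 427.7, 89.0]
orientation: [-3.132, 0.218, -0.003]
ft_force: [0.4, -0.9, -0.1]
width: 71.2
grasp_force: 0.0
```

Request:
servo_tool --plan '[[[1,0,0,0,0,0,0],[1,0,0,0,0,0,0],[1,0,0,0,0,0,0],[1,0,0,0,0,0,0]]]'

```text
t: 4.2
ee_pos: [527.9, 428.5, 88.2]
orientation: [-3.132, 0.217, -0.003]
ft_force: [-0.0, 3.3, 5.2]
width: 50.3
grasp_force: 30.0
```

Request:
servo_tool --plan '[[[1,0,0,0.5,0,0,0],[1,0,0,0.8,0,0,0],[1,0,0,0.9,0,0,0],[1,0,0,0.8,0,0,0],[1,0.03,-0.53,0,0,0,1]]]'

```text
t: 4.62
ee_pos: [530.6, 410.4, 213.6]
orientation: [-3.133, 0.077, -0.013]
ft_force: [3.0, 1.3, -2.0]
width: 49.5
grasp_force: 30.0
```

Request:
servo_tool --plan '[[[1,0.03,-0.53,0,0,0,1],[1,0.03,-0.53,0,0,0,1],[1,0.03,-0.53,0,0,0,1],[1,0.03,-0.53,0,0,0,1],[1,0.03,-0.53,0,0,0,1]]]'

```text
t: 5.03
ee_pos: [533.4, 298.7, 206.2]
orientation: [3.081, 0.608, -0.004]
ft_force: [0.3, -1.0, -3.5]
width: 49.7
grasp_force: 30.0
```

Request:
servo_tool --plan '[[[1,0.03,-0.53,0,0,0,1],[1,0.03,-0.53,0,0,0,1],[1,0.03,-0.53,0,0,0,1],[1,0.03,-0.53,0,0,0,1],[1,0.03,-0.53,0,0,0,1]]]'

```text
t: 5.45
ee_pos: [539.4, 192.8, 206.2]
orientation: [2.877, 1.261, -0.004]
ft_force: [0.2, -0.3, -2.3]
width: 49.6
grasp_force: 30.0
```

Request:
servo_tool --plan '[[[1,0.03,-0.53,0,0,0,1],[1,0.03,-0.53,0,0,0,1],[1,0.03,-0.53,0,0,0,1],[1,0.03,-0.53,0,0,0,1],[1,0.03,-0.53,0,0,0,1]]]'

```text
t: 5.87
ee_pos: [545.4, 87.0, 206.3]
orientation: [-2.535, -1.853, 0.004]
ft_force: [1.1, 0.0, -3.1]
width: 49.9
grasp_force: 30.0
```

Request:
servo_tool --plan '[[[1,0.03,-0.53,0,0,0,1],[1,0.03,-0.53,0,0,0,1],[1,0.03,-0.53,0,0,0,1],[1,0.03,-0.53,0,0,0,1],[1,0.03,-0.53,0,0,0,1]]]'

```text
t: 6.28
ee_pos: [551.4, -18.8, 206.3]
orientation: [-2.074, -2.357, 0.003]
ft_force: [-0.9, 0.2, -3.8]
width: 49.6
grasp_force: 30.0
```

Request:
servo_tool --plan '[[[1,0.03,-0.53,0,0,0,1],[1,0,0,0,0,0,0.2],[1,0,0,0,0,0,0]]]'

```text
t: 6.53
ee_pos: [552.8, -39.8, 206.4]
orientation: [-1.956, -2.456, 0.002]
ft_force: [-1.4, 0.7, -3.3]
width: 49.9
grasp_force: 30.0
```

```bash
python3 - <<'E'
from h import *
np.set_printoptions(precision=1,suppress=True)
snap('wrist','w3.png'); v=np.load('pics/w3.png.npy'); print(v); Rm=R.from_rotvec(v[3:]).as_matrix(); print(np.degrees(np.arctan2(Rm[1,:2],Rm[0,:2])))
E
```

```text
[552.8 -39.8 206.4  -2.   -2.5   0. ]
[103.  13.]
```

View pics/w3.png

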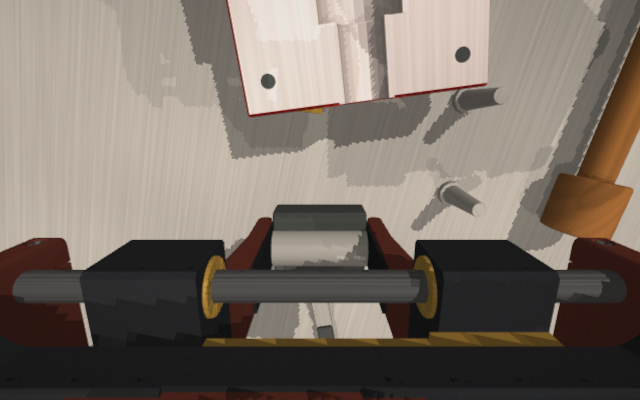

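The block is gripped at (318,235). The box's front top edge runs from (249,115) to (487,84), and the tip of the front pad shows at (315,110). The pins are at (470,98) and (452,190).

```bash
python3 - <<'E'
from h import *
np.set_printoptions(precision=1,suppress=True)
w,c=load('wrist','w3.png')
a,b=onz(c,(249,115),67.7),onz(c,(487,84),67.7); m=(a+b)/2
print(a,b,np.linalg.norm(a-b),m,'yaw',np.degrees(np.arctan2(*(b-a)[1::-1]))+90)
print('pin1',onz(c,(441,184),4),'pin2 base/top',onz(c,(458,103),4),onz(c,(500,93),58),'pad',onz(c,(315,112),8),onz(c,(328,108),8),onz(c,(306,109),8))
print('bar toe', onz(c,(324,328),12))
E
```

```text
[488.8  13.2  67.7] [645.1  70.1  67.7] 166.3094948815618 [567.   41.7  67.7] yaw 110.01315552877358
pin1 [664.9 -11.5   4. ] pin2 base/top [656.2  62.9   4. ] [661.1  68.5  58. ] pad [532.6  26.5   8. ] [543.1  32.5   8. ] [524.2  27.3   8. ]
bar toe [ 590.3 -186.3   12. ]
```

Request:
servo_tool --plan '[[[1,0.07,0.07,-0.8,0,0,0],[1,0,0,-0.8,0,0,0],[1,0,0,-0.7,0,0,0],[1,0,0,-0.35,0,0,0],[1,0,0,-0.15,0,0,0]]]'

```text
t: 7.0
ee_pos: [554.5, -34.9, 92.3]
orientation: [-1.952, -2.456, 0.005]
ft_force: [-0.5, 0.8, -2.3]
width: 50.0
grasp_force: 30.0
```

Request:
servo_tool --plan '[[[1,0,0,-0.05,0,0,0],[1,0,0,-0.05,0,0,0],[1,0,0,0,0,0,0]]]'

```text
t: 7.25
ee_pos: [557.0, -35.8, 91.7]
orientation: [1.954, 2.459, 0.001]
ft_force: [-0.4, -0.6, -3.7]
width: 49.7
grasp_force: 30.0
```

Request:
servo_tool --plan '[[[1,0,0,-0.05,0,0,0],[1,0,0,-0.04,0,0,0],[1,0,0,0,0,0,0]]]'

```text
t: 7.5
ee_pos: [557.1, -36.2, 88.3]
orientation: [1.954, 2.458, 0.002]
ft_force: [1.1, 0.1, -1.0]
width: 49.5
grasp_force: 30.0
```

Request:
servo_tool --plan '[[[-1,0,0,0,0,0,0],[-1,0,0,0,0,0,0],[-1,0,0,0,0,0,0],[-1,0,0,0.3,0,0,0],[-1,0,0,0.9,0,0,0]]]'

```text
t: 7.92
ee_pos: [553.8, -36.0, 132.7]
orientation: [-1.95, -2.454, 0.007]
ft_force: [-0.0, 0.0, 0.5]
width: 79.6
grasp_force: 0.0
```

Request:
servo_tool --plan '[[[-1,0,0,0.9,0,0,0],[-1,0,0,0.9,0,0,0],[-1,0.25,-0.87,0,0,0,0.22],[-1,0.25,-0.87,0,0,0,0.22],[-1,0.25,-0.87,0,0,0,0.22]]]'

```text
t: 8.33
ee_pos: [587.1, -141.4, 209.9]
orientation: [1.878, 2.515, 0.002]
ft_force: [0.9, -0.6, 1.0]
width: 87.9
grasp_force: 0.0
```

Request:
servo_tool --plan '[[[-1,0.25,-0.87,0,0,0,0.22],[-1,0.25,-0.87,0,0,0,0.22],[-1,0.25,-0.87,0,0,0,0.22],[-1,0.25,-0.87,0,0,0,0.22],[-1,0.25,-0.87,0,0,0,0.22]]]'

```text
t: 8.75
ee_pos: [636.5, -316.4, 208.6]
orientation: [1.759, 2.603, 0.0]
ft_force: [0.7, 1.0, 0.3]
width: 87.7
grasp_force: 0.0
```

```bash
python3 - <<'E'
from h import *
np.set_printoptions(precision=1,suppress=True)
im,c=snap('wrist','w4.png'); v=np.load('pics/w4.png.npy'); print(v)
s,_=snap('side','s4.png',(180,160,400,330),3)
E
```

```text
[ 636.5 -316.4  208.6    1.8    2.6    0. ]
```

View pics/w4.png

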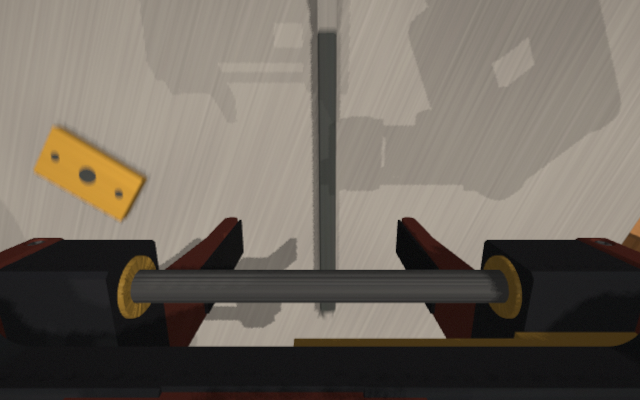

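The bar lies straight under the gripper at column 327. The toe joint is at (327,33) and the handle end at about (327,310), between the fingers.

```bash
python3 - <<'E'
from h import *
np.set_printoptions(precision=1,suppress=True)
w,c=load('wrist','w4.png')
a,b=onz(c,(327,33),12),onz(c,(327,309),12); d=a-b
print('x=75',a,'end',b,np.linalg.norm(d),np.degrees(np.arctan2(d[1],d[0]))); u=d/np.linalg.norm(d)
print('x=-70',a-145*u,'x=-45',a-120*u)
v=np.load('pics/w4.png.npy');Rm=R.from_rotvec(v[3:]).as_matrix(); print(np.degrees(np.arctan2(Rm[1,:2],Rm[0,:2])))
# fulcrum crest line from first? 
E
```

```text
x=75 [ 592.3 -190.8   12. ] end [ 691.6 -434.5   12. ] 263.09476775319104 112.18926549639788
x=-70 [ 647.  -325.1   12. ] x=-45 [ 637.6 -302.    12. ]
[111.9  21.9]
```

View pics/s4.png

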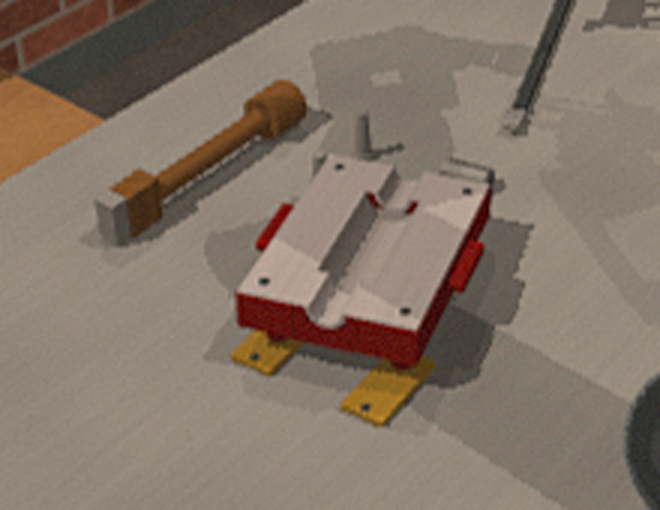

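Request:
servo_tool --plan '[[[-1,0.13,-0.11,-0.9,0,0,0],[-1,0.13,-0.11,-0.9,0,0,0],[-1,0,0,-0.8,0,0,0],[-1,0,0,-0.4,0,0,0],[-1,0,0,0,0,0,0]]]'

```text
t: 9.27
ee_pos: [644.3, -321.6, 83.5]
orientation: [-1.755, -2.596, 0.001]
ft_force: [-0.6, -0.5, -0.6]
width: 87.7
grasp_force: 0.0
```

Request:
servo_tool --plan '[[[1,0,0,0,0,0,0],[1,0,0,0,0,0,0],[1,0,0,0,0,0,0],[1,0,0,0,0,0,0],[1,0,0,0,0,0,0]]]'

```text
t: 9.68
ee_pos: [647.5, -323.7, 89.3]
orientation: [1.759, 2.6, 0.0]
ft_force: [0.5, 0.2, 0.6]
width: 57.9
grasp_force: 0.0
```

Request:
servo_tool --plan '[[[1,0,0,0,0,0,0],[1,0,0,0,0,0,0],[1,0,0,0,0,0,0],[1,0,0,0,0,0,0],[1,0,0,0,0,0,0]]]'

```text
t: 10.1
ee_pos: [646.8, -323.4, 87.4]
orientation: [-1.76, -2.602, 0.0]
ft_force: [0.5, -0.6, 0.1]
width: 24.6
grasp_force: 0.0
```

Request:
servo_tool --plan '[[[-0.4,0,0,-0.05,0,0,0],[-0.4,0,0,-0.04,0,0,0],[-0.4,0,0,0,0,0,0],[-0.4,0,0,0,0,0,0]]]'

```text
t: 10.43
ee_pos: [646.7, -323.3, 83.5]
orientation: [-1.76, -2.602, 0.0]
ft_force: [0.5, -0.2, -0.1]
width: 47.8
grasp_force: 0.0
```

Request:
servo_tool --plan '[[[1,0,0,-0.02,0,0,0],[1,0,0,0,0,0,0],[1,0,0,0,0,0,0],[1,0,0,0,0,0,0],[1,0,0,0,0,0,0]]]'

```text
t: 10.85
ee_pos: [646.9, -323.4, 83.1]
orientation: [1.76, 2.602, 0.0]
ft_force: [-0.2, -0.1, -0.5]
width: 21.5
grasp_force: 0.0
```

Request:
servo_tool --plan '[[[1,0,0,0,0,0,0],[1,0,0,0,0,0,0],[1,0,0,0,0,0,0]]]'

```text
t: 11.1
ee_pos: [647.0, -323.4, 83.2]
orientation: [1.76, 2.602, 0.0]
ft_force: [1.1, 0.6, 0.0]
width: 16.0
grasp_force: 30.0
```

Request:
servo_tool --plan '[[[1,0,0,0.5,0,0,0],[1,0,0,0.9,0,0,0],[1,0,0,0.9,0,0,0],[1,0,0,0.2,0,0,0],[1,-0.27,0.5,-0.1,0,0,-0.9]]]'

```text
t: 11.52
ee_pos: [639.5, -307.2, 183.7]
orientation: [1.855, 2.52, 0.002]
ft_force: [1.9, -0.2, -5.1]
width: 15.8
grasp_force: 30.0
```

Request:
servo_tool --plan '[[[1,-0.27,0.5,-0.1,0,0,-0.9],[1,-0.27,0.5,-0.1,0,0,-0.9],[1,-0.27,0.5,-0.1,0,0,-0.9],[1,-0.27,0.5,-0.1,0,0,-0.9],[1,-0.27,0.5,-0.1,-0.8,0,0]]]'

```text
t: 11.93
ee_pos: [580.7, -203.4, 157.7]
orientation: [2.205, 2.168, -0.076]
ft_force: [-0.7, -1.8, -5.5]
width: 15.9
grasp_force: 30.0
```

Request:
servo_tool --plan '[[[1,-0.27,0.5,-0.1,-0.8,0,0],[1,-0.27,0.5,-0.1,-0.8,0,0],[1,0,0,0,0,0,0],[1,0,0,0,0,0,0]]]'

```text
t: 12.27
ee_pos: [559.1, -161.5, 149.7]
orientation: [2.121, 2.104, -0.223]
ft_force: [0.6, -1.3, -4.4]
width: 15.9
grasp_force: 30.0
```

```bash
cat >> h.py <<'E'
def bar(o=None,zoff=83.2,xg=-68.4):
    """tip-top, crest-plane etc from TCP pose with the bar rigid in the gripper"""
    o=o or readout.get_obs(); Rm=R.from_rotvec(o['orientation']).as_matrix(); b=Rm[:,0]; n=-Rm[:,2]; T=o['ee_pos']
    P=lambda x,z:T+(x-xg)*b+(z-zoff)*n
    C=np.array([557.5,-38.1,17.]); s=(C-P(0,0))@n
    print('T',T,'yaw %.1f pitch %.1f'%(np.degrees(np.arctan2(b[1],b[0])),np.degrees(np.arcsin(b[2]))),'tiptop',P(120,15.9),'end',P(-200,0),'gap over crest %.1f'%(-s-10),'crest at bar x %.0f'%((C-P(0,0))@b),'F',o['ft_force'])
E
python3 - <<'E'
from h import *
np.set_printoptions(precision=1,suppress=True)
im,c=snap('wrist','w5.png'); bar(); snap('side','s5.png'); snap('scene','c5.png')
E
```

```text
T [ 560.3 -162.7  150.3] yaw 89.5 pitch -11.9 tiptop [561.9   7.7  45.5] end [ 559.  -308.7   96.1] gap over crest 11.5 crest at bar x 81 F [ 0.2 -1.4 -4.7]
```

View pics/w5.png

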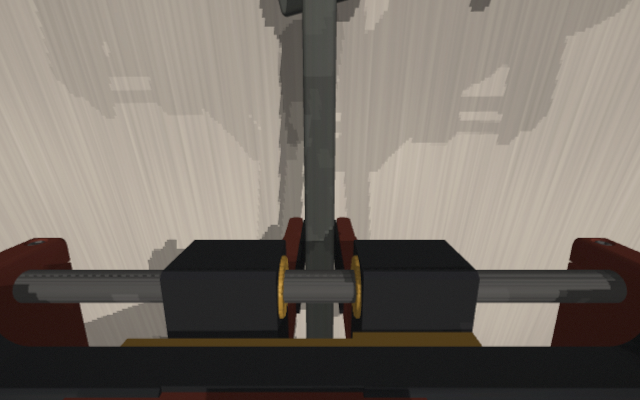

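The fulcrum's two ends show on either side of the bar at the top edge (285,5) and (355,3), so the bar is over its middle and straight in the grip.

Request:
servo_tool --plan '[[[1,0,0.2,-0.05,-0.5,0,0],[1,0,0.2,-0.1,0,0,0],[1,0,0.2,-0.1,0,0,0],[1,0,0,0,0,0,0],[1,0,0,0,0,0,0]]]'

```text
t: 12.83
ee_pos: [560.5, -139.2, 140.7]
orientation: [2.098, 2.076, -0.264]
ft_force: [0.2, 0.4, -4.1]
width: 16.1
grasp_force: 30.0
```

```bash
python3 - <<'E'
from h import *
np.set_printoptions(precision=1,suppress=True)
bar()
im,c=snap('side','s6.png',(240,160,360,240),6)
im2,c2=snap('scene','c6.png',(250,150,410,270),5)
w,cw=load('wrist','w5.png')
for s in (1,-1): print('crest end px w5',proj(cw,(557.5+s*25*np.cos(.227),-38.1+s*25*np.sin(.227),27)))
o=readout.get_obs();Rm=R.from_rotvec(o['orientation']).as_matrix()
for x,z in ((120,12.5),(75,12),(0,12),(-200,6)):
    P=o['ee_pos']+(x+68.4)*Rm[:,0]-(z-83.2)*Rm[:,2]; print(x,'side px crop',(proj(c,P)-(240,160))*6,'scene crop',(proj(c2,P)-(250,150))*5)
E
```

```text
T [ 560.5 -139.2  140.7] yaw 89.4 pitch -14.4 tiptop [562.4  26.4  28.6] end [ 559.  -287.4   93. ] gap over crest 1.4 crest at bar x 60 F [ 0.2  0.4 -4.1]
crest end px w5 [364.1 -66.9]
crest end px w5 [266.8 -37.5]
120 side px crop [483.1 391.9] scene crop [437.1 295.4]
75 side px crop [536.  335.3] scene crop [369.8 259.2]
0 side px crop [620.9 243.1] scene crop [260.3 199.1]
-200 side px crop [830.8  24. ] scene crop [-20.3  53.5]
```

View pics/c6.png

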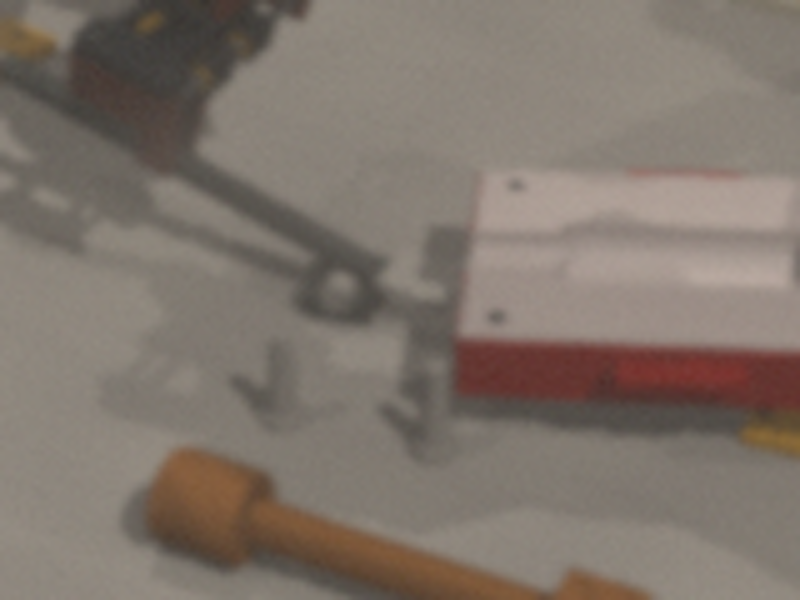

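The scene crop shows the bar with its shank ending near (382,263) and the toe ending at about (440,297), where the model predicts it. It is just above the fulcrum at (340,290) and points at the box front.

Request:
servo_tool --plan '[[[1,0,0.25,-0.06,0,0,0],[1,0,0.25,-0.06,0,0,0],[1,0,0.25,-0.06,0,0,0],[1,0,0.25,-0.06,0,0,0],[1,0,0,0,0,0,0]]]'

```text
t: 13.35
ee_pos: [560.1, -97.2, 130.8]
orientation: [2.096, 2.077, -0.264]
ft_force: [-0.2, -0.5, -5.3]
width: 15.3
grasp_force: 30.0
```

```bash
python3 - <<'E'
from h import *
np.set_printoptions(precision=1,suppress=True)
bar()
E
```

```text
T [560.1 -97.2 130.8] yaw 89.5 pitch -14.5 tiptop [561.8  68.4  18.6] end [ 558.9 -245.4   83.1] gap over crest 2.2 crest at bar x 17 F [-0.2 -0.5 -5.3]
```

Request:
servo_tool --plan '[[[1,0,-0.08,-0.06,0.33,0,0],[1,0,-0.08,-0.06,0.33,0,0],[1,0,-0.08,-0.06,0.33,0,0],[1,0,-0.08,-0.06,0.33,0,0],[1,0,0,0,0,0,0]]]'

```text
t: 13.77
ee_pos: [560.5, -112.7, 121.7]
orientation: [2.163, 2.138, -0.147]
ft_force: [0.3, 0.6, -3.5]
width: 16.3
grasp_force: 30.0
```

```bash
python3 - <<'E'
from h import *
np.set_printoptions(precision=1,suppress=True)
bar()
E
```

```text
T [ 560.5 -112.7  121.7] yaw 89.3 pitch -7.8 tiptop [562.7  64.8  29.4] end [ 558.9 -254.4   57.3] gap over crest 0.4 crest at bar x 20 F [ 0.3  0.6 -3.5]
```

Request:
servo_tool --plan '[[[1,0,0,-0.04,0,0,0],[1,0,0,0,0,0,0],[1,0,0,0,0,0,0]]]'

```text
t: 14.02
ee_pos: [560.7, -112.1, 120.6]
orientation: [2.16, 2.137, -0.148]
ft_force: [-0.3, -1.2, 0.3]
width: 15.7
grasp_force: 30.0
```

Request:
servo_tool --plan '[[[1,0,0,-0.04,0.1,0,0],[1,0,0,0,0,0,0],[1,0,0,0,0,0,0]]]'

```text
t: 14.27
ee_pos: [561.0, -112.5, 119.9]
orientation: [2.165, 2.142, -0.138]
ft_force: [-2.1, -3.5, 9.4]
width: 15.4
grasp_force: 30.0
```

```bash
python3 - <<'E'
from h import *
np.set_printoptions(precision=1,suppress=True)
bar()
E
```

```text
T [ 561.  -112.5  119.9] yaw 89.4 pitch -7.5 tiptop [563.   65.6  28.7] end [ 559.7 -253.7   54.4] gap over crest -0.9 crest at bar x 19 F [-2.1 -3.5  9.4]
```

Request:
servo_tool --plan '[[[0.2,0,0,0,0,0,0],[0.2,0,0,0,0,0,0],[0.2,0,0,0,0,0,0],[0.2,0,0,0,0,0,0],[0.2,0,-0.5,0.05,0,0,0]]]'

```text
t: 14.68
ee_pos: [560.2, -130.0, 120.2]
orientation: [2.164, 2.146, -0.139]
ft_force: [-0.8, 0.0, -0.8]
width: 34.7
grasp_force: 0.0
```

Request:
servo_tool --plan '[[[0.2,0,-0.8,0.05,0,0,0],[0.2,0,-0.7,0.03,0,0,0],[0.2,0,0,0,0,0,0],[0.2,0,0,0,0,0,0]]]'

```text
t: 15.02
ee_pos: [560.3, -193.2, 123.8]
orientation: [2.169, 2.14, -0.138]
ft_force: [-0.2, 0.3, 0.6]
width: 35.2
grasp_force: 0.0
```

```bash
python3 - <<'E'
from h import *
np.set_printoptions(precision=1,suppress=True)
bar(); im,c=snap('wrist','w7.png'); snap('scene','c7.png',(250,150,410,270),5)
g=cv2.cvtColor(im,cv2.COLOR_RGB2GRAY).astype(int)
for v in (40,100,160): print(v,[int(x) for x in g[v,280:360:4]])
E
```

```text
T [ 560.3 -193.2  123.8] yaw 89.2 pitch -7.4 tiptop [562.9 -15.   32.8] end [ 558.6 -334.4   58.2] gap over crest -7.3 crest at bar x 99 F [-0.2  0.3  0.6]
40 [111, 111, 115, 115, 109, 55, 80, 81, 80, 83, 81, 79, 82, 78, 149, 147, 143, 144, 149, 151]
100 [101, 91, 90, 92, 92, 72, 74, 76, 74, 77, 75, 72, 74, 66, 155, 151, 149, 150, 151, 156]
160 [126, 90, 92, 90, 93, 89, 59, 66, 64, 66, 67, 67, 70, 67, 170, 166, 164, 166, 164, 169]
```

Request:
servo_tool --plan '[[[1,0,0,0,0,0,0],[1,0,0,0,0,0,0],[1,0,0,0,0,0,0],[1,0,0,0,0,0,0],[1,0,0,0,0,0,0]]]'

```text
t: 15.53
ee_pos: [560.4, -191.4, 123.8]
orientation: [2.166, 2.143, -0.138]
ft_force: [0.5, 2.2, -1.0]
width: 15.8
grasp_force: 30.0
```

```bash
python3 - <<'E'
from h import *
np.set_printoptions(precision=1,suppress=True)
o=readout.get_obs(); bar(o,76.5,-149.8); print(o['grasp_force'],o['width'])
E
```

```text
T [ 560.4 -191.4  123.8] yaw 89.4 pitch -7.4 tiptop [563.2  68.4  29.1] end [ 559.8 -251.    54.3] gap over crest -0.3 crest at bar x 16 F [ 0.5  2.2 -1. ]
29.999196231365204 15.776733331429302
```

Request:
servo_tool --plan '[[[1,0,-0.045,-0.08,0.22,0,0],[1,0,-0.045,-0.08,0.22,0,0],[1,0,-0.045,-0.08,0.22,0,0],[1,0,-0.045,-0.08,0.22,0,0],[1,0,0,0,0,0,0]]]'

```text
t: 15.95
ee_pos: [561.2, -198.6, 111.7]
orientation: [2.207, 2.183, -0.053]
ft_force: [1.4, 9.7, 9.3]
width: 16.0
grasp_force: 30.0
```

```bash
python3 - <<'E'
from h import *
np.set_printoptions(precision=1,suppress=True)
o=readout.get_obs(); bar(o,76.5,-149.8); print(o['grasp_force'],o['width'],o['moment'])
E
```

```text
T [ 561.2 -198.6  111.7] yaw 89.4 pitch -2.9 tiptop [564.3  67.8  37.6] end [ 560.7 -252.5   37.8] gap over crest -0.0 crest at bar x 15 F [1.4 9.7 9.3]
30.049985647201538 15.958481002626643 [ 1.5 -0.2  0.3]
```

Request:
servo_tool --plan '[[[1,0,-0.03,-0.08,0.22,0,0],[1,0,-0.03,-0.08,0.22,0,0],[1,0,-0.03,-0.08,0.22,0,0],[1,0,-0.03,-0.08,0.22,0,0],[1,0,0,0,0,0,0]]]'

```text
t: 16.37
ee_pos: [561.7, -204.4, 99.5]
orientation: [-2.222, -2.198, -0.03]
ft_force: [-0.3, 4.8, 11.3]
width: 15.7
grasp_force: 30.1
```

```bash
python3 - <<'E'
from h import *
np.set_printoptions(precision=1,suppress=True)
o=readout.get_obs(); bar(o,76.5,-149.8); print(o['grasp_force'],o['width'],o['moment'])
im,c=snap('wrist','w8.png'); snap('side','s8.png',(180,160,400,330),3); snap('scene','c8.png',(250,150,450,270),4)
E
```

```text
T [ 561.7 -204.4   99.5] yaw 89.4 pitch 1.4 tiptop [564.8  66.8  45.6] end [ 561.4 -252.7   21.8] gap over crest 0.1 crest at bar x 14 F [-0.3  4.8 11.3]
30.09338468313217 15.721769436349838 [ 0.7 -0.2  0.4]
```

View pics/c8.png

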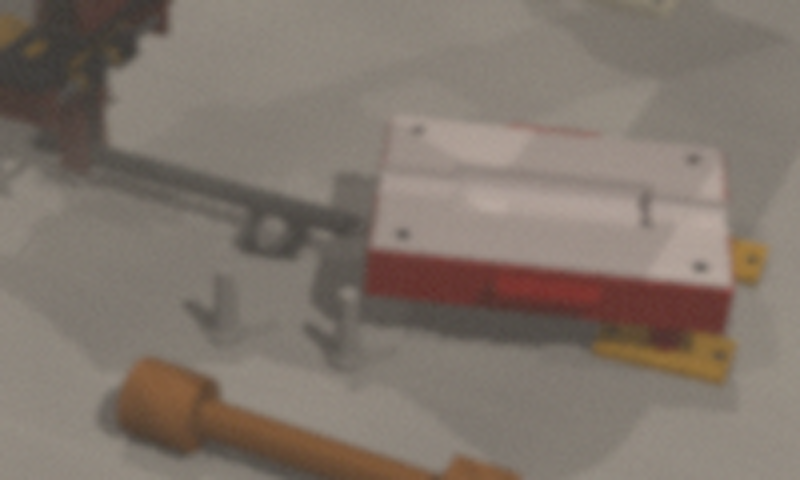

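The front of the box is raised and level-looking in the scene crop (its face runs (367,250) to (367,290)), with the bar resting on the fulcrum at (270,235) and the pins untouched at (225,310) and (348,325). That was my tenth picture, so the rest goes by numbers.

Request:
servo_tool --plan '[[[1,0.17,0.01,0,0,0,0.48],[1,0.17,0.01,0,0,0,0.48],[1,0.17,0.01,0,0,0,0.48],[1,0.17,0.01,0,0,0,0.48],[1,0,0,0,0,0,0]]]'

```text
t: 16.93
ee_pos: [589.7, -202.8, 99.8]
orientation: [-2.028, -2.379, -0.027]
ft_force: [-0.5, 0.2, 10.1]
width: 15.7
grasp_force: 30.0
```

```bash
cat >> h.py <<'E'
u0,n0=np.array([np.cos(np.radians(110.1)),np.sin(np.radians(110.1)),0]),None
# hole positions in the box frame, from w1 with the known initial pose (origin 524.5,154.5, lean .05)
def dots_box():
    w,c=load('wrist','w1.png'); g=cv2.cvtColor(w,cv2.COLOR_RGB2GRAY); out=[]
    R0=R.from_euler('zy',[np.radians(110.1),-0.05]).as_matrix(); 
    # origin so that the rear feet bottoms are 8 up: z0 = 8-85*.05
    O=np.array([524.8,153.5,8-85*.05])
    for (x,y) in [(197,33),(375,53),(361,168),(198,155)]:
        P=darkblob(g,(x,y),8); o,d=ray(c,P); nz=R0[:,2]; t=((O+70*nz-o)@nz)/(d@nz); out.append(R0.T@(o+d*t-O))
    return np.array(out)
def darkblob(g,p,r):
    x,y=map(int,np.round(p)); k=g[y-r:y+r+1,x-r:x+r+1].astype(float); wgt=np.clip(np.median(k)-25-k,0,None)
    if wgt.sum()<20: return None
    yy,xx=np.mgrid[-r:r+1,-r:r+1]; return np.array([x+(wgt*xx).sum()/wgt.sum(),y+(wgt*yy).sum()/wgt.sum()])
def boxpose(guess,r=3):
    """least-squares box pose (x,y,z,yaw,pitch,roll) from the hole pixels in scene and side; guess in mm and deg"""
    from scipy.optimize import least_squares
    D=dots_box(); ims={n:(vision.get_image(n),cam(n)) for n in ('scene','side')}
    f=lambda q:(R.from_euler('zyx',q[3:],degrees=True).as_matrix()@D.T).T+q[:3]
    q=np.array(guess,float)
    for it in range(3):
        obs=[]
        for n,(im,c) in ims.items():
            g=cv2.cvtColor(im,cv2.COLOR_RGB2GRAY)
            for i,P in enumerate(f(q)):
                b=darkblob(g,proj(c,P),r)
                if b is not None: obs.append((c,i,b))
        res=least_squares(lambda q:np.concatenate([proj(c,f(q)[i])-b for c,i,b in obs]+[[q[5]*.3]]),q,loss='soft_l1'); q=res.x
    return q,len(obs),np.sqrt(np.mean(res.fun**2))
def report(q):
    Rm=R.from_euler('zyx',q[3:],degrees=True).as_matrix(); Pp=R.from_euler('z',96.2,degrees=True).as_matrix()
    for n,p in (('front',(-75,0,0)),('rear+',(85,60,0)),('rear-',(85,-60,0))):
        w=Rm@p+q[:3]; e=Pp.T@(w-[500,156,8])-p; print(n,'world',w,'off (pads)',e)
E
python3 - <<'E'
from h import *
np.set_printoptions(precision=1,suppress=True)
o=readout.get_obs(); bar(o,76.5,-149.8); print(o['grasp_force'],o['width'],o['moment'])
print(dots_box())
import h
# check on start images
class V: pass
real=vision.get_image
vision.get_image=lambda n: cv2.imread(f'pics/{n}0.png')[:,:,::-1].copy()
q,n,e=boxpose((524.8,153.5,3.8,110.1,-2.9,0)); print('start',q,n,e); report(q)
vision.get_image=real
q,n,e=boxpose((520,153.5,11.5,108,1.8,0),4); print('now',q,n,e); report(q)
E
```

```text
T [ 589.7 -202.8   99.8] yaw 99.1 pitch 1.3 tiptop [547.   65.   45.4] end [ 597.6 -250.5   22.2] gap over crest 0.1 crest at bar x 16 F [-0.5  0.2 10.1]
29.999751448631287 15.74932002614015 [ 0.  -0.1  0. ]
[[ 99.1 -69.6  70. ]
 [-96.8 -67.3  70. ]
 [-98.   62.4  70. ]
 [101.4  64.9  70. ]]
start [521.3 155.4   6.  110.5   1.8   2.6] 6 0.3880322693890446
front world [547.6  85.2   2. ] off (pads) [ -0.5 -39.7  -6. ]
rear+ world [435.4 213.8  11.4] off (pads) [-20.6  -2.    3.4]
rear- world [547.7 256.    9.7] off (pads) [9.2 1.8 1.7]
now [515.3 145.4   2.7 105.7   4.9  -2.2] 7 1.3634935452668382
front world [535.5  73.2   3.7] off (pads) [-11.2 -26.3  -4.3]
rear+ world [434.8 211.2   7. ] off (pads) [-23.1  -1.2  -1. ]
rear- world [549.9 243.2  -4.2] off (pads) [ -3.7   1.  -12.2]
```

```bash
python3 - <<'E'
s=open('h.py').read()
i=s.index('def boxpose'); j=s.index('def report')
s=s[:i]+'''def boxpose(x,y,yaw,h,r=4,get=None):
    """box (x,y,yaw) from hole pixels in scene and side, with the front foot at height h and the rear feet on their pads"""
    from scipy.optimize import least_squares
    ph=np.degrees(np.arcsin((h-8)/160)); z0=8+85*(h-8)/160; D=dots_box(); get=get or vision.get_image
    full=lambda p:np.array([p[0],p[1],z0,p[2],ph,0])
    f=lambda p:(R.from_euler('zyx',full(p)[3:],degrees=True).as_matrix()@D.T).T+full(p)[:3]
    ims={n:(get(n),cam(n)) for n in ('scene','side')}; q=np.array([x,y,yaw],float)
    for it in range(4):
        obs=[]
        for n,(im,c) in ims.items():
            g=cv2.cvtColor(im,cv2.COLOR_RGB2GRAY)
            for i,P in enumerate(f(q)):
                b=darkblob(g,proj(c,P),r)
                if b is not None: obs.append((c,i,b,n))
        fun=lambda q:np.concatenate([proj(c,f(q)[i])-b for c,i,b,n in obs])
        q=least_squares(fun,q,loss='soft_l1').x
    print('box',q,'resid',[(n[:2],i,*np.round(proj(c,f(q)[i])-b,1)) for c,i,b,n in obs]); report(full(q)); return q
'''+s[j:]
open('h.py','w').write(s)
E
python3 - <<'E'
from h import *
np.set_printoptions(precision=1,suppress=True)
boxpose(524.8,153.5,110.1,0,get=lambda n: cv2.imread(f'pics/{n}0.png')[:,:,::-1].copy())
boxpose(524.8,153.5,110.1,14.7,get=lambda n: cv2.imread(f'pics/raw_{n[0] if n=="side" else "c"}8.png')[:,:,::-1].copy())
boxpose(516,152,106,14.7)
E
```

```text
box [526.5 155.1 109.8] resid [('sc', 0, np.float64(0.0), np.float64(-3.9)), ('sc', 1, np.float64(0.7), np.float64(-3.1)), ('sc', 3, np.float64(1.0), np.float64(3.2)), ('si', 0, np.float64(0.6), np.float64(-1.1)), ('si', 1, np.float64(-0.6), np.float64(-0.6)), ('si', 2, np.float64(-0.4), np.float64(0.1)), ('si', 3, np.float64(0.0), np.float64(-2.4))]
front world [551.8  84.6   5. ] off (pads) [ -1.6 -43.8  -3. ]
rear+ world [441.4 214.8  -0.5] off (pads) [-20.2  -8.1  -8.5]
rear- world [554.2 255.4   5.1] off (pads) [ 8.  -4.6 -2.9]
box [522.7 151.5 109.7] resid [('sc', 0, np.float64(-0.3), np.float64(-1.4)), ('sc', 1, np.float64(0.5), np.float64(-3.3)), ('si', 0, np.float64(0.1), np.float64(-0.6)), ('si', 1, np.float64(-0.0), np.float64(1.6)), ('si', 2, np.float64(-1.1), np.float64(0.4)), ('si', 3, np.float64(-0.4), np.float64(-2.3))]
front world [548.   80.9  10.5] off (pads) [ -4.8 -39.6   2.5]
rear+ world [437.6 211.3  15.1] off (pads) [-23.3  -3.9   7.1]
rear- world [550.4 251.8  10.4] off (pads) [ 4.8 -0.5  2.4]
box [517.9 148.1 106.2] resid [('sc', 0, np.float64(0.5), np.float64(-2.9)), ('sc', 1, np.float64(-0.0), np.float64(-3.0)), ('si', 0, np.float64(0.3), np.float64(-1.1)), ('si', 1, np.float64(0.0), np.float64(0.7)), ('si', 2, np.float64(-2.0), np.float64(0.6)), ('si', 3, np.float64(-0.5), np.float64(-3.2))]
front world [538.9  76.1  10.7] off (pads) [ -8.7 -30.    2.7]
rear+ world [436.6 212.9  15. ] off (pads) [-21.6  -3.1   7. ]
rear- world [551.7 246.4  10.1] off (pads) [-0.7 -1.2  2.1]
```

```bash
sed -i "s/'zyx'/'ZYX'/g; s/'zy'/'ZY'/g" h.py
python3 - <<'E'
from h import *
np.set_printoptions(precision=1,suppress=True)
print(dots_box())
boxpose(524.8,153.5,110.1,0,get=lambda n: cv2.imread(f'pics/{n}0.png')[:,:,::-1].copy())
boxpose(524.8,153.5,110.1,14.7,get=lambda n: cv2.imread(f'pics/raw_{"s" if n=="side" else "c"}8.png')[:,:,::-1].copy())
boxpose(516,152,106,14.7)
E
```

```text
[[102.6 -65.5  70. ]
 [-93.6 -65.9  70. ]
 [-93.9  66.2  70. ]
 [102.3  66.6  70. ]]
box [527.8 150.  109.3] resid [('sc', 0, np.float64(-0.1), np.float64(-2.0)), ('sc', 1, np.float64(0.5), np.float64(-2.4)), ('si', 0, np.float64(-0.0), np.float64(-0.4)), ('si', 1, np.float64(0.1), np.float64(0.6)), ('si', 2, np.float64(-0.7), np.float64(-1.0)), ('si', 3, np.float64(-0.6), np.float64(-0.2))]
front world [552.6  79.4   0. ] off (pads) [ -6.9 -44.1  -8. ]
rear+ world [443.1 210.3   8. ] off (pads) [-24.9  -9.3   0. ]
rear- world [556.3 250.    8. ] off (pads) [ 2.4 -6.2  0. ]
box [529.4 145.8 109.3] resid [('sc', 0, np.float64(0.5), np.float64(-3.5)), ('sc', 1, np.float64(0.4), np.float64(-2.4)), ('si', 0, np.float64(-0.1), np.float64(-0.6)), ('si', 1, np.float64(0.1), np.float64(-0.7)), ('si', 2, np.float64(-0.7), np.float64(0.0)), ('si', 3, np.float64(-0.3), np.float64(-0.5))]
front world [554.2  75.1  14.7] off (pads) [-11.2 -45.2   6.7]
rear+ world [444.7 206.1   8. ] off (pads) [-29.2 -10.4   0. ]
rear- world [557.9 245.8   8. ] off (pads) [-1.9 -7.3  0. ]
box [520.3 145.  104.8] resid [('sc', 0, np.float64(0.4), np.float64(-2.5)), ('sc', 1, np.float64(0.6), np.float64(-3.3)), ('sc', 3, np.float64(-1.9), np.float64(0.4)), ('si', 0, np.float64(0.1), np.float64(-0.7)), ('si', 1, np.float64(0.1), np.float64(0.4)), ('si', 2, np.float64(-0.8), np.float64(0.2)), ('si', 3, np.float64(-0.7), np.float64(-0.2))]
front world [539.5  72.5  14.7] off (pads) [-12.2 -30.2   6.7]
rear+ world [440.6 211.8   8. ] off (pads) [-23.2  -7.   -0. ]
rear- world [556.6 242.4   8. ] off (pads) [-5.2 -5.6 -0. ]
```

```bash
python3 - <<'E'
s=open('h.py').read()
s=s.replace("D=dots_box(); get","D=np.array([[98,-66,70],[-98,-66,70],[-98,66,70],[98,66,70.]]); get")
s=s.replace("b=darkblob(g,proj(c,P),r)\n                if b is not None: obs.append((c,i,b,n))","b=darkblob(g,proj(c,P),(r if it<2 else 3) if n=='side' else 2)\n                if b is not None and (n=='side' or it>1): obs.append((c,i,b,n))")
s=s.replace("print('box',q,'resid',[(n[:2],i,*np.round(proj(c,f(q)[i])-b,1)) for","print('box',q,'resid',[(n[:2]+str(i),(proj(c,f(q)[i])-b).round(1).tolist()) for")
open('h.py','w').write(s)
E
python3 - <<'E'
from h import *
np.set_printoptions(precision=1,suppress=True)
boxpose(523.8,157.5,110.1,0,get=lambda n: cv2.imread(f'pics/{n}0.png')[:,:,::-1].copy())
boxpose(523.8,157.5,110.1,14.7,get=lambda n: cv2.imread(f'pics/raw_{"s" if n=="side" else "c"}8.png')[:,:,::-1].copy())
boxpose(516,156,106,14.7)
E
```

```text
box [526.  154.8 110.4] resid [('si0', [0.0, -0.0]), ('si1', [-0.0, 0.1]), ('si2', [0.0, 0.0]), ('si3', [-0.0, -0.1])]
front world [552.2  84.6   0. ] off (pads) [ -1.6 -44.1  -8. ]
rear+ world [440.1 213.4   8. ] off (pads) [-21.5  -6.7   0. ]
rear- world [552.5 255.3   8. ] off (pads) [ 8.1 -3.   0. ]
box [525.6 152.  109.7] resid [('si0', [0.0, 0.1]), ('si1', [0.0, -0.2]), ('si2', [-0.0, -0.0]), ('si3', [-0.0, 0.1])]
front world [550.9  81.4  14.7] off (pads) [ -4.6 -42.5   6.7]
rear+ world [440.5 211.7   8. ] off (pads) [-23.2  -6.9   0. ]
rear- world [553.5 252.1   8. ] off (pads) [ 4.8 -3.5  0. ]
box [517.6 152.7 106.4] resid [('sc0', [-0.9, 0.0]), ('si0', [0.0, 0.6]), ('si1', [-0.1, 0.1]), ('si2', [-0.1, 0.0]), ('si3', [-0.0, 0.5])]
front world [538.8  80.8  14.7] off (pads) [ -3.9 -30.4   6.7]
rear+ world [436.1 217.3   8. ] off (pads) [-17.2  -3.1  -0. ]
rear- world [551.3 251.1   8. ] off (pads) [ 4.  -1.3 -0. ]
```

Request:
servo_tool --plan '[[[1,0.17,0.06,0,0,0,0.5],[1,0.17,0.06,0,0,0,0.5],[1,0.17,0.06,0,0,0,0.5],[1,0.17,0.06,0,0,0,0.5],[1,0,0,0,0,0,0]]]'

```text
t: 17.75
ee_pos: [618.5, -194.3, 100.8]
orientation: [-1.815, -2.55, -0.024]
ft_force: [2.3, -5.0, 9.8]
width: 15.6
grasp_force: 30.0
```

```bash
python3 - <<'E'
from h import *
np.set_printoptions(precision=1,suppress=True)
o=readout.get_obs(); bar(o,76.5,-149.8); print(o['grasp_force'],o['width'],o['moment'])
boxpose(510,156,102,14.7)
E
```

```text
T [ 618.5 -194.3  100.8] yaw 109.1 pitch 1.1 tiptop [530.1  61.8  45.3] end [ 634.9 -240.2   23.4] gap over crest 0.4 crest at bar x 16 F [ 2.3 -5.   9.8]
30.001833736896515 15.57717080271803 [-0.8 -0.6 -0.1]
box [509.8 150.1 101.9] resid [('si0', [0.0, 0.1]), ('si1', [0.2, -0.2]), ('si2', [-0.2, -0.1]), ('si3', [-0.0, 0.2])]
front world [525.2  76.8  14.7] off (pads) [ -6.5 -16.5   6.7]
rear+ world [433.5 220.8   8. ] off (pads) [-13.4  -0.9   0. ]
rear- world [550.9 245.6   8. ] off (pads) [-1.4 -0.3  0. ]
```

Request:
servo_tool --plan '[[[1,0.15,0.09,0,0,0,0.48],[1,0.15,0.09,0,0,0,0.48],[1,0.15,0.09,0,0,0,0.48],[1,0.15,0.09,0,0,0,0.48],[1,0.15,0.09,0,0,0,0.48]]]'

```text
t: 18.27
ee_pos: [648.4, -177.2, 101.5]
orientation: [-1.54, -2.725, -0.019]
ft_force: [1.0, -6.8, 12.2]
width: 15.8
grasp_force: 30.1
```

Request:
servo_tool --plan '[[[1,0,0,0,0,0,0]]]'

```text
t: 18.35
ee_pos: [649.4, -176.4, 101.5]
orientation: [-1.539, -2.726, -0.021]
ft_force: [4.8, -4.1, 9.8]
width: 15.7
grasp_force: 30.0
```

```bash
python3 - <<'E'
from h import *
np.set_printoptions(precision=1,suppress=True)
o=readout.get_obs(); bar(o,76.5,-149.8); print(o['grasp_force'],o['width'],o['moment'])
boxpose(502,150,98,14.7)
E
```

```text
T [ 649.4 -176.4  101.5] yaw 121.1 pitch 0.9 tiptop [509.9  55.6  45.2] end [ 675.1 -218.1   24.2] gap over crest 0.6 crest at bar x 15 F [ 4.8 -4.1  9.8]
30.0116166472435 15.686652473612048 [-0.9 -1.1 -0.2]
box [499.9 146.7  96.7] resid [('si0', [-0.1, 0.2]), ('si1', [0.4, 0.0]), ('si2', [-0.2, -0.4]), ('si3', [-0.0, 0.1])]
front world [508.7  72.3  14.7] off (pads) [-9.1  0.4  6.7]
rear+ world [430.4 224.    8. ] off (pads) [-9.9  1.9 -0. ]
rear- world [549.6 238.1   8. ] off (pads) [-8.7  1.9 -0. ]
```

Request:
servo_tool --plan '[[[1,-0.01,0.015,0.03,-0.077,-0.046,0],[1,-0.01,0.015,0.03,-0.077,-0.046,0],[1,-0.01,0.015,0.03,-0.077,-0.046,0],[1,-0.01,0.015,0.03,-0.077,-0.046,0],[1,-0.01,0.015,0.03,-0.077,-0.046,0]]]'

```text
t: 18.87
ee_pos: [647.3, -174.0, 107.7]
orientation: [1.536, 2.712, -0.009]
ft_force: [6.2, -6.2, 9.4]
width: 15.8
grasp_force: 30.0
```

Request:
servo_tool --plan '[[[1,-0.01,0.015,0.03,-0.077,-0.046,0],[1,-0.01,0.015,0.03,-0.077,-0.046,0],[1,-0.01,0.015,0.03,-0.077,-0.046,0],[1,-0.01,0.015,0.03,-0.077,-0.046,0],[1,0,0,0,0,0,0]]]'

```text
t: 19.28
ee_pos: [642.1, -169.8, 109.8]
orientation: [1.527, 2.697, -0.035]
ft_force: [4.2, -3.0, 2.4]
width: 16.0
grasp_force: 30.0
```

```bash
python3 - <<'E'
from h import *
np.set_printoptions(precision=1,suppress=True)
o=readout.get_obs(); bar(o,76.5,-149.8); print(o['grasp_force'],o['width'],o['moment'])
boxpose(500,148,96.7,8.5)
E
```

```text
T [ 642.1 -169.8  109.8] yaw 121.0 pitch -2.8 tiptop [505.   58.8  36.2] end [ 669.8 -215.9   35.8] gap over crest -1.4 crest at bar x 11 F [ 4.2 -3.   2.4]
30.04257380962372 15.96658531938147 [-0.3 -0.6 -0.2]
box [500.  147.2  96.8] resid [('si0', [0.0, 0.0]), ('si1', [-0.1, 0.1]), ('si2', [0.1, -0.0]), ('si3', [-0.1, -0.1])]
front world [508.8  72.8   8.5] off (pads) [-8.7  0.2  0.5]
rear+ world [430.3 224.5   8. ] off (pads) [-9.3  1.9  0. ]
rear- world [549.5 238.7   8. ] off (pads) [-8.1  1.9  0. ]
```

Request:
servo_tool --plan '[[[1,0,0,0.1,-0.2,-0.12,0],[1,0,0,0.12,-0.26,-0.15,0],[1,0,0,0.12,-0.26,-0.15,0],[1,0.01,-0.02,0.12,-0.26,-0.15,0],[1,0,0,0,0,0,0]]]'

```text
t: 19.8
ee_pos: [640.3, -169.4, 127.1]
orientation: [1.484, 2.625, -0.113]
ft_force: [0.2, -0.4, -2.5]
width: 15.8
grasp_force: 30.0
```

```bash
python3 - <<'E'
from h import *
np.set_printoptions(precision=1,suppress=True)
o=readout.get_obs(); bar(o,76.5,-149.8); print(o['grasp_force'],o['width'],o['moment'])
boxpose(500,148,96.7,8)
E
```

```text
T [ 640.3 -169.4  127.1] yaw 121.1 pitch -8.3 tiptop [506.8  51.7  28.3] end [ 671.3 -221.5   58.7] gap over crest 0.2 crest at bar x 20 F [ 0.2 -0.4 -2.5]
29.99793827533722 15.830012286507138 [-0.  -0.   0.1]
box [500.1 147.2  96.8] resid [('si0', [0.0, -0.0]), ('si1', [-0.1, 0.2]), ('si2', [0.1, 0.1]), ('si3', [-0.0, -0.2])]
front world [509.   72.8   8. ] off (pads) [-8.7  0.1  0. ]
rear+ world [430.4 224.5   8. ] off (pads) [-9.4  1.8  0. ]
rear- world [549.6 238.8   8. ] off (pads) [-8.1  1.8  0. ]
```

Request:
servo_tool --plan '[[[1,0.19,-0.32,0.055,0,0,0],[1,0.19,-0.32,0.055,0,0,0],[1,0.19,-0.32,0.055,0,0,0],[1,0.19,-0.32,0.055,0,0,0],[1,0,0,0,0,0,0]]]'

```text
t: 20.32
ee_pos: [673.1, -223.8, 136.2]
orientation: [1.486, 2.621, -0.11]
ft_force: [1.7, -2.3, -2.3]
width: 15.9
grasp_force: 30.0
```

```bash
python3 - <<'E'
from h import *
np.set_printoptions(precision=1,suppress=True)
o=readout.get_obs(); bar(o,76.5,-149.8); print(o['grasp_force'],o['width'],o['moment'])
boxpose(500,148,96.7,8)
E
```

```text
T [ 673.1 -223.8  136.2] yaw 120.9 pitch -8.4 tiptop [540.5  -2.4  36.9] end [ 704.3 -276.    67.8] gap over crest -0.4 crest at bar x 84 F [ 1.7 -2.3 -2.3]
29.997057616710663 15.880620420893415 [-0.2 -0.2  0.1]
box [500.1 147.2  96.8] resid [('si0', [0.0, 0.0]), ('si1', [-0.1, 0.1]), ('si2', [0.1, 0.1]), ('si3', [-0.0, -0.2])]
front world [508.9  72.7   8. ] off (pads) [-8.8  0.1  0. ]
rear+ world [430.4 224.5   8. ] off (pads) [-9.4  1.8  0. ]
rear- world [549.6 238.7   8. ] off (pads) [-8.2  1.8  0. ]
```

Request:
servo_tool --plan '[[[1,0.04,-0.068,-0.2,0.36,0.216,0],[1,0.04,-0.068,-0.2,0.36,0.216,0],[1,0.04,-0.068,-0.2,0.36,0.216,0],[1,0.04,-0.068,-0.2,0.36,0.216,0],[1,0.04,-0.068,-0.2,0.36,0.216,0]]]'

```text
t: 20.83
ee_pos: [679.1, -233.8, 95.2]
orientation: [-1.528, -2.701, -0.028]
ft_force: [-0.9, 1.3, -3.7]
width: 16.0
grasp_force: 30.0
```

Request:
servo_tool --plan '[[[1,0.04,-0.068,-0.16,0.3,0.18,0],[1,0,0,0,0,0,0],[1,0,0,0,0,0,0]]]'

```text
t: 21.08
ee_pos: [680.7, -237.1, 88.8]
orientation: [-1.517, -2.679, -0.049]
ft_force: [-0.2, 0.5, -3.3]
width: 16.1
grasp_force: 30.0
```

```bash
python3 - <<'E'
from h import *
np.set_printoptions(precision=1,suppress=True)
o=readout.get_obs(); bar(o,76.5,-149.8); print(o['grasp_force'],o['width'],o['moment'])
E
```

```text
T [ 680.7 -237.1   88.8] yaw 121.0 pitch 4.0 tiptop [539.9  -2.8  47.2] end [ 703.5 -275.6    8.9] gap over crest 1.5 crest at bar x 79 F [-0.2  0.5 -3.3]
29.997301697731018 16.060009178505513 [-0.1 -0.2 -0.1]
```

Request:
servo_tool --plan '[[[1,0,0,-0.1,0,0,0],[1,0,0,0,0,0,0],[0.2,0,0,0,0,0,0],[0.2,0,0,0,0,0,0],[0.2,0,0,0,0,0,0]]]'

```text
t: 21.5
ee_pos: [682.1, -237.9, 86.7]
orientation: [-1.518, -2.682, -0.05]
ft_force: [0.2, 0.1, 0.6]
width: 32.1
grasp_force: 0.0
```

Request:
servo_tool --plan '[[[0.2,0,0,0,0,0,0],[0.2,-0.4,0.67,0.07,0.1,0.06,0],[0.2,-0.4,0.67,0.07,0.1,0.06,0],[0.2,-0.4,0.67,0.07,0,0,0],[0.2,0,0,0,0,0,0]]]'

```text
t: 21.92
ee_pos: [630.6, -153.5, 94.3]
orientation: [-1.504, -2.663, -0.064]
ft_force: [0.8, -0.8, -0.8]
width: 35.1
grasp_force: 0.0
```

Request:
servo_tool --plan '[[[1,0,0,0,0,0,0],[1,0,0,0,0,0,0],[1,0,0,0,0,0,0],[1,0,0,0,0,0,0],[1,0,0,0,0,0,0]]]'

```text
t: 22.33
ee_pos: [634.3, -158.6, 94.5]
orientation: [-1.51, -2.666, -0.065]
ft_force: [0.2, -1.3, 2.0]
width: 15.4
grasp_force: 30.0
```

```bash
python3 - <<'E'
from h import *
np.set_printoptions(precision=1,suppress=True)
o=readout.get_obs(); bar(o,78,-54); print(o['grasp_force'],o['width'],o['moment'])
E
```

```text
T [ 634.3 -158.6   94.5] yaw 120.9 pitch 5.0 tiptop [542.3  -5.3  48. ] end [ 705.5 -277.5    4. ] gap over crest 1.8 crest at bar x 81 F [ 0.2 -1.3  2. ]
29.968678057193756 15.412309656831079 [-0.3 -0.1  0.2]
```

Request:
servo_tool --plan '[[[1,0,0,0.5,0,0,0],[1,0,0,0.7,0,0,0],[1,0.08,-0.8,0,-0.17,-0.1,0],[1,0.08,-0.8,0,-0.17,-0.1,0],[1,0.08,-0.8,0,-0.17,-0.1,0]]]'

```text
t: 22.75
ee_pos: [643.3, -254.5, 142.0]
orientation: [-1.53, -2.705, -0.025]
ft_force: [0.5, -0.1, -5.1]
width: 15.9
grasp_force: 29.9
```

Request:
servo_tool --plan '[[[1,0.08,-0.8,0,-0.17,-0.1,0],[1,0.08,-0.8,0,-0.17,-0.1,0],[1,0,0,-0.6,0,0,0],[1,0,0,-0.5,0,0,0],[1,0,0,-0.2,0,0,0]]]'

```text
t: 23.17
ee_pos: [647.3, -317.7, 86.1]
orientation: [-1.546, -2.724, 0.001]
ft_force: [-0.8, 1.2, -5.9]
width: 16.1
grasp_force: 29.9
```

Request:
servo_tool --plan '[[[1,0,0,0,0,0,0],[1,0,0,0,0,0,0]]]'

```text
t: 23.33
ee_pos: [649.2, -317.2, 89.3]
orientation: [-1.545, -2.729, 0.001]
ft_force: [0.7, 0.1, -4.4]
width: 15.2
grasp_force: 29.9
```

```bash
python3 - <<'E'
from h import *
np.set_printoptions(precision=1,suppress=True)
o=readout.get_obs(); bar(o,80,-57); print(o['grasp_force'],o['width'],o['moment'])
E
```

```text
T [ 649.2 -317.2   89.3] yaw 121.0 pitch 0.3 tiptop [ 557.8 -165.3   26.1] end [ 722.4 -439.6    8.6] gap over crest -16.5 crest at bar x 229 F [ 0.7  0.1 -4.4]
29.912453591823578 15.178038173435608 [-0.  -0.2  0. ]
```

Request:
servo_tool --plan '[[[1,0,0,-0.1,0,0,0],[1,0,0,-0.05,0,0,0],[1,0,0,0,0,0,0]]]'

```text
t: 23.58
ee_pos: [650.0, -317.3, 84.8]
orientation: [-1.546, -2.732, 0.001]
ft_force: [-0.5, -0.1, -4.7]
width: 15.6
grasp_force: 29.9
```

Request:
servo_tool --plan '[[[1,0,0,-0.04,0,0,0],[1,0,0,0,0,0,0]]]'

```text
t: 23.75
ee_pos: [649.8, -317.4, 83.0]
orientation: [-1.546, -2.731, 0.001]
ft_force: [0.0, -0.2, -4.8]
width: 15.8
grasp_force: 29.9
```

Request:
servo_tool --plan '[[[1,0,0,-0.05,0,0,0],[1,0,0,0,0,0,0],[1,0,0,0,0,0,0]]]'

```text
t: 24.0
ee_pos: [650.1, -317.5, 81.2]
orientation: [-1.546, -2.732, 0.001]
ft_force: [1.0, 0.8, -1.1]
width: 15.9
grasp_force: 30.0
```

Bar down on the bench (weight taken); release and back off.

Request:
servo_tool --plan '[[[-0.2,0,0,0,0,0,0],[-0.2,0,0,0,0,0,0],[-0.2,0,0,0,0,0,0],[-0.2,0,0,0.1,0,0,0],[-0.2,0,0,0.8,0,0,0]]]'

```text
t: 24.42
ee_pos: [646.6, -316.0, 111.6]
orientation: [-1.541, -2.722, 0.002]
ft_force: [0.1, 0.8, -0.4]
width: 45.8
grasp_force: 0.0
```

Request:
servo_tool --plan '[[[-0.2,0,0,1,0,0,0],[-0.2,0,0,1,0,0,0],[-0.2,0,0,1,0,0,0],[-0.2,0,0,0.5,0,0,0],[-0.2,0,0,0,0,0,0]]]'

```text
t: 24.83
ee_pos: [652.0, -318.7, 264.1]
orientation: [1.544, 2.728, -0.0]
ft_force: [0.9, 0.0, -0.3]
width: 52.4
grasp_force: 0.0
```

```bash
python3 - <<'E'
from h import *
np.set_printoptions(precision=1,suppress=True)
print(readout.get_obs()['ee_pos']); boxpose(500,148,96.7,8)
im,c=snap('wrist','w9.png'); g=cv2.cvtColor(im,cv2.COLOR_RGB2GRAY)
m=(g<85).astype(np.uint8); m[230:]=0; m[:,:280]=0; m[:,360:]=0
for v in range(0,230,30):
    k=np.where(m[v])[0]
    if len(k): print(v,k.min(),k.max(),onz(c,((k.min()+k.max())/2,v),12))
# yellow pads as seen now
im=vision.get_image('side'); cs=cam('side'); hs=cv2.cvtColor(im,cv2.COLOR_RGB2HSV); mm=cv2.inRange(hs,(15,130,90),(32,255,255)); mm[:,:240]=0; mm[:,400:]=0
for q in cv2.findContours(mm,cv2.RETR_EXTERNAL,cv2.CHAIN_APPROX_NONE)[0]:
    if cv2.contourArea(q)>25: print([onz(cs,p,8)[:2].round(0).tolist() for p in cv2.approxPolyDP(q,2,True)[:,0]])
E
```

```text
[ 652.  -318.7  264.1]
box [500.1 147.2  96.8] resid [('si0', [0.0, -0.0]), ('si1', [-0.1, 0.1]), ('si2', [0.1, 0.0]), ('si3', [-0.0, -0.1])]
front world [509.   72.7   8. ] off (pads) [-8.8  0.1  0. ]
rear+ world [430.4 224.5   8. ] off (pads) [-9.4  1.8  0. ]
rear- world [549.6 238.7   8. ] off (pads) [-8.1  1.8  0. ]
60 312 326 [ 586.1 -214.6   12. ]
90 312 326 [ 600.8 -239.2   12. ]
120 312 326 [ 616.2 -265.    12. ]
150 313 326 [ 632.8 -291.6   12. ]
180 313 326 [ 649.7 -319.9   12. ]
210 313 325 [ 666.9 -349.8   12. ]
[[454.0, 242.0], [444.0, 292.0], [405.0, 285.0], [414.0, 236.0]]
[[574.0, 250.0], [564.0, 304.0], [525.0, 299.0], [533.0, 254.0]]
```

Request:
servo_tool --plan '[[[-1,-0.26,0.27,-0.13,0,0,-0.96],[-1,-0.26,0.27,-0.13,0,0,-0.96],[-1,-0.26,0.27,-0.13,0,0,-0.96],[-1,-0.26,0.27,-0.13,0,0,-0.96],[-1,-0.26,0.27,-0.13,0,0,-0.96]]]'

```text
t: 25.45
ee_pos: [596.1, -262.5, 228.0]
orientation: [-2.082, -2.342, 0.002]
ft_force: [0.2, -0.1, -0.4]
width: 82.2
grasp_force: 0.0
```

Request:
servo_tool --plan '[[[-1,-0.26,0.27,-0.13,1,0,0],[-1,-0.26,0.27,-0.13,1,0,0],[-1,-0.26,0.27,-0.13,1,0,0],[-1,-0.26,0.27,-0.13,1,0,0],[-1,-0.26,0.27,-0.13,1,0,0]]]'

```text
t: 25.87
ee_pos: [544.5, -208.5, 202.9]
orientation: [-1.859, -2.101, -0.47]
ft_force: [-0.3, -0.6, -0.5]
width: 87.9
grasp_force: 0.0
```

Request:
servo_tool --plan '[[[-1,-0.26,0.27,-0.13,1,0,0],[-1,-0.26,0.27,-0.13,1,0,0],[-1,0,0,0,0,0,0],[-1,0,0,0,0,0,0]]]'

```text
t: 26.2
ee_pos: [523.8, -188.0, 192.3]
orientation: [-1.765, -1.991, -0.625]
ft_force: [0.5, -1.6, 0.3]
width: 87.7
grasp_force: 0.0
```

```bash
python3 - <<'E'
from h import *
np.set_printoptions(precision=1,suppress=True)
im,c=snap('wrist','w10.png'); v=np.load('pics/w10.png.npy'); print(v,c[1],c[2][:,2])
print('pred pad corners px',[proj(c,p).round(0).tolist() for p in ((535.9,29.1,8),(492,24.3,8),(525,65,8),(480,60,8))],'front edge mid',proj(c,(514.3,28,38)))
hs=cv2.cvtColor(im,cv2.COLOR_RGB2HSV); mm=cv2.inRange(hs,(15,110,60),(32,255,255))
for q in cv2.findContours(mm,cv2.RETR_EXTERNAL,cv2.CHAIN_APPROX_NONE)[0]:
    if cv2.contourArea(q)>20: 
        a=cv2.approxPolyDP(q,2,True)[:,0]; print([(p.tolist(),onz(c,p,8)[:2].round(1).tolist()) for p in a if p[1]<230])
E
```

```text
[ 523.8 -188.   192.3   -1.8   -2.    -0.6] [ 516.5 -183.8  296.6] [ 0.   0.4 -0.9]
pred pad corners px [[339.0, 113.0], [300.0, 112.0], [332.0, 87.0], [293.0, 86.0]] front edge mid [321.6  94.4]
[]
[]
[]
[([303, 94], [492.5, 49.9]), ([304, 118], [497.5, 17.1]), ([340, 118], [538.0, 22.9]), ([338, 95], [533.3, 54.6])]
```

```bash
python3 - <<'E'
from h import *
np.set_printoptions(precision=1,suppress=True)
im,c=load('wrist','w10.png')
hs=cv2.cvtColor(im,cv2.COLOR_RGB2HSV); mm=cv2.inRange(hs,(12,90,40),(35,255,255)); V=hs[:,:,2]
L=[];
for v in range(92,122,2):
    k=np.where(mm[v,280:360])[0]+280
    if len(k)>10:
        a,b=onz(c,(k.min()-.5,v),8),onz(c,(k.max()+.5,v),8); L.append((a+b)/2); print(v,k.min(),k.max(),np.median(V[v,k]),a[:2],b[:2],np.linalg.norm(a-b))
# box front face in this view: red mask extents
red=cv2.inRange(hs,(0,120,50),(8,255,255))|cv2.inRange(hs,(172,120,50),(180,255,255)); red[130:]=0
for v in range(40,110,5):
    k=np.where(red[v])[0]
    if len(k): print('red',v,k.min(),k.max(),len(k))
q=np.array([500.1,147.2]);u=np.array([np.cos(np.radians(96.8)),np.sin(np.radians(96.8))]);n=np.array([-u[1],u[0]])
for y in (85,-85):
    for z in (78,38): print('pred box corner',y,z,proj(c,[*(q-120*u+y*n),z]))
E
```

```text
94 303 337 99.0 [491.9  49.8] [532.6  55.9] 41.113921885144265
96 303 338 104.0 [492.3  46.9] [534.   53.2] 42.17520386406872
98 303 339 104.0 [492.6  44.1] [535.4  50.5] 43.230825881475816
100 303 340 105.5 [492.9  41.3] [536.7  47.9] 44.28083428605287
102 303 340 119.5 [493.3  38.6] [536.9  45. ] 44.15195126511698
104 303 340 120.0 [493.6  35.8] [537.2  42.2] 44.02383234493151
106 303 340 119.5 [493.9  33. ] [537.4  39.4] 43.89647062100068
108 303 340 120.0 [494.3  30.3] [537.6  36.7] 43.769859273075255
110 303 341 121.0 [494.6  27.6] [538.9  34.1] 44.803687059149475
112 303 341 121.0 [494.9  24.9] [539.1  31.3] 44.67519962679261
114 303 341 121.0 [495.2  22.2] [539.3  28.6] 44.5474623723434
116 303 341 103.0 [495.5  19.5] [539.5  25.9] 44.42046862254669
118 304 340 101.0 [497.  17.] [538.6  23. ] 42.02261760997845
red 65 233 303 71
red 70 234 410 139
red 75 236 408 146
red 80 237 405 169
red 85 238 403 166
red 90 241 401 161
red 95 295 346 15
pred box corner 85 78 [231.2  62.7]
pred box corner 85 38 [239.3  92.2]
pred box corner -85 78 [414.3  68.5]
pred box corner -85 38 [401.   96.4]
```

```bash
python3 -c "
from workcell import close_job; print(close_job())"
```

```text
the job is handed in; nothing more can be done
None
```

The job is handed in: by the last camera measurements the box stands on its three pads, each foot about 7 mm forward and 3 mm sideways of its place (24 mm and 11 mm allowed). The bar lies flat on the bench clear of the box. I kept clear of the rammer, pins and plate but did not re-measure them at the end.

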